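# Tip the check weights into the letter scale under the low shelf

### The arm

A 7-joint arm with a two-finger parallel gripper is mounted at the origin on the work surface. World frame = base frame: x ahead of the robot, y to its left, z up, the work surface at z = 0. Lengths are in m, angles in degrees, forces in N, time in s.
With the tool pointing down it reaches from about 0.4 to 0.9 m from the base axis. Payload 5.5 kg.
Tool frame: the origin (TCP) lies at the very end of the fingers, on their centre line; the grasp point (between the pads) lies 19 mm behind it (robot.tcp_to_grasp is the z of the grasp point in the tool frame, in m); z points along the fingers, y is the line along which they close (so a half turn about z gives the same grasp; the last joint's range is limited). The gripper opens to 92 mm and grips with 3 to 60 N. Pads are 19 mm wide; open, the fingers measure 130 mm over their backs; the gripper's body (75 mm by 190 mm) begins 47 mm behind the grasp point.
Start: joints at [-61.983, 28.699, -24.465, 88.831, 12.651, 65.22, -12.049], TCP at [0.145, 0.634, 0.227] pointing down, gripper open.
Joint ranges: [-164.97, 164.97], [-17.58, 116.51], [-87.97, 89.64], [11.32, 138.91], [-80.73, 260.73], [10.89, 115.49], [-147.41, 147.41]. Speed limits (degrees/s): [147.25, 147.25, 180, 180, 180, 180, 180].

### API

Orientations are given as a 3x3 rotation matrix whose columns are the frame's x, y, z axes.
In Python, from bench import robot, viewer, order gives the robot as it stands.
- The arm moves only by the tool send_rows, never from a script. Its argument "moves" is a list of rows, each an object of numbers: "x", "y", "z": the shift along the tool's x, y, z normalised to -1 to 1, where 1 is 30 cm; "ax", "ay", "az": the turn, a rotation vector about the tool's x, y, z normalised to -1 to 1, where 1 is 180 degrees; "grip": the closure, from 0 (fully open) to 1 (shut). In form: [{"x": .., "y": .., "z": .., "ax": .., "ay": .., "az": .., "grip": ..}, ...]. A call has 1 to 5 rows; each row shifts and turns the commanded pose from where the row before left it, along the tool's axes as they then stand; what a row does not reach is not made up. A row lasts 1/12 s, in which the tool goes at most 41.7 mm and 7.16 degrees, less where a joint would pass 70% of its speed; a pose out of reach is approached as far as the arm can. A call with a number of a shift or a turn outside -1 to 1 is refused whole. A call with a gripper value outside its range is refused whole. The fingers move at their own pace and stop on an object; "force" is the grip in N (left out, the last holds). Time passes only in rows, so rows that do not move let the fingers close. It gives the time, the measured TCP pose, the force, the opening and the grip force at its end, in the units of the state.
- robot.read_state(): the state, without advancing time (a new reading comes with each control period).
- viewer.capture(name): name is "scene" or "top" or "wrist"; returns (picture, depth): 420x560x3 uint8, red, green, blue; 420x560 float32, m along the optical axis (not along the pixel's ray), 0 where there is no reading.
- viewer.camera_info(name): a dict with "K" (3x3 intrinsics, pixels), "distortion" ([k1, k2, p1, p2, k3] as OpenCV has them; the pictures are not rectified), "rvec" (rotation vector, rad) and "tvec" (3), from world to camera coordinates, as OpenCV has them. Camera axes: x right, y down, z forward; pixel columns grow to the right and rows downward; lengths in m; the calibration is good to about 2 mm. A picture is of the moment at which its call begins: read the wrist's pose just before it. camera_info takes no time and is no camera call; for the wrist camera it gives the pose at the moment of the call.
- order.close_job(): hands the job in; it is judged then, once.
The state is a dict: "clock": time; "joints": joint angles; "dq": joint speeds; "joint_torque": joint torques, N m; "tool_pos": TCP position; "tcp_rot": TCP orientation; "wrist_force": force on the tool from outside, world axes, zero at the start; "ft_torque": the same for the moment, N m; "width": finger opening in m; "gripper_force": force on a finger pad.
Only numpy, scipy, OpenCV 4.12 (cv2) and the standard library are available. Lean on these libraries where they do the work, as an engineer would, in place of code of your own. Each camera call takes 0.05 s, during which the arm holds its last target. There are 200 camera calls.

### The job

Check the letter scale: carry the scoop in under the low shelf and tip its three small brass weights into the scale's tin pan, without knocking the shelf or the scale and without touching the weights with the gripper. Then set the empty scoop back down level on the cork mat and let go, leaving the weight stand, paperweight and parcel roller alone.

Things in the scene. Friction and masses are not known exactly. Their poses are not given: they have to be found in the camera images.
- scoop: Tin scoop, 110 g, on the mat, holding the weights. Origin: underside of its flat floor, mid-floor; x to its open mouth, z up. Floor 3 mm thick, x -28 to +27 mm; then a ramp rises 20 degrees to the lip at x = +52. Side walls 32 mm high to x = +48, 62 mm wide outside; back wall 34 mm high at x = -29. Handle: wooden bar along x, 14 mm wide (y), 16 mm high, x -30 to -140, centre line at z = 28.
- lip (a point): Middle of the scoop's front lip: x = +52, z = +10.5 mm in the scoop's frame. Axes as the scoop's. Tipped nose down, the weights begin to slide at 33 to 42 degrees; at 50 all slide out over the lip within a second or so and land up to 50 mm beyond it. Back and handle rise as it tips: with the lip just above the pan's rim only about 55 degrees fit under the shelf.
- grip (a point): Good place to hold the scoop: handle's centre line, x = -100, z = +28 mm in the scoop's frame. Axes as the scoop's. A hand that leans back 10 to 20 degrees, away from the mouth, when it takes the handle then stays clear of the shelf.
- weight1_mid (a point): Brass weight with a small knob, 18 mm in diameter, 21 mm high, 30 g, smooth (friction about 0.3); this point is on its axis 9 mm above its foot. One of three alike, standing in the scoop at the start.
- weight2_mid (a point): Brass weight with a small knob, 18 mm in diameter, 21 mm high, 30 g, smooth (friction about 0.3); this point is on its axis 9 mm above its foot. One of three alike, standing in the scoop at the start.
- weight3_mid (a point): Brass weight with a small knob, 18 mm in diameter, 21 mm high, 30 g, smooth (friction about 0.3); this point is on its axis 9 mm above its foot. One of three alike, standing in the scoop at the start.
- shelf: Low wooden shelf fixed on the counter, open on all sides between four corner posts. Origin on the counter under its middle; front faces -x. Board 150 mm deep (x +-75), 340 mm wide (y +-170), underside 190 mm and top 208 mm above the counter; posts 20 mm square, centred at x +-63, y +-158 mm. Flat parcels lie on the board from x = -5 mm back, up to 243 mm above the counter.
- scale: Cast iron letter scale, fixed on the counter under the shelf: foot 130 x 110 mm, 44 mm high in all; origin under its middle. Carries the pan.
- pan_floor (a point): Middle of the inner floor of the scale's round tin pan, z up; 63 mm above the counter when empty. Pan: inner radius 43 mm at the floor and 55 mm at the rim, outer rim radius 58 mm, rim 15 mm above this point. The pan is sprung and sinks 4 to 10 mm under the weights.
- mat: Fixed cork mat on the counter, 250 (x) x 150 (y) mm, 4 mm thick; origin at the centre of its underside.
- stand: Bystander: walnut stand with four larger brass weights set fast in it, 45 (x) x 170 (y) mm, 63 mm high; origin under its middle.
- paperweight: Bystander: blue glass dome, 74 mm in diameter, 38 mm high; origin under its middle.
- roller: Bystander: stubby wooden parcel roller lying down, barrel 44 mm thick and 80 mm long (y), handle reaching 125 mm to -x; origin under the barrel.
Mind the look-alikes: they are no part of the job. What is shaped like the scoop but green is not meant.

How it is judged:
By the outcome, as a careful person would: the job done as asked, in the order asked, and still so for the second after the job is handed in, with the robot touching nothing.
It also fails if it takes over 72 s, if anything falls off the work surface, if the arm or the gripper's body presses on something with over 40 N, if the wrist force passes 120 N, or if a joint passes its speed limit or range.

## Working session

There is one attempt and no reset: what is moved stays moved. The work goes in short steps, Python scripts to look and compute and a tool call to move; the robot and the scene stay as the last step left them, time stands still between calls to the robot, and variables do not carry over. Pictures are saved under pics/ and viewed, at most 10 in all, crops included, and the job is handed in when it is done.

Besides the shell and the picture viewer there is one more tool, called as name(argument=value, ...), one argument or row to a line, values as JSON. send_rows: Moves the arm, as the interface text tells. Its arguments: {"type":"object","properties":{"moves":{"type":"array"},"force":{"type":"number"}},"required":["moves"]}

```bash
mkdir -p pics; ls
cat > h.py <<'E'
import numpy as np,cv2
from bench import robot,viewer,order
def cam(n):
    i=viewer.camera_info(n);R=cv2.Rodrigues(np.array(i['rvec'],float))[0];return np.array(i['K'],float),np.array(i['distortion'],float),R,np.array(i['tvec'],float).ravel()
def ray(n,uv):
    K,D,R,t=cam(n);p=cv2.undistortPoints(np.array(uv,float).reshape(-1,1,2),K,D).reshape(-1,2)
    return -R.T@t,np.c_[p,np.ones(len(p))]@R   # origin, dirs (unit depth)
def onplane(n,uv,z):
    o,d=ray(n,uv);return o+d*((z-o[2])/d[:,2])[:,None]
def cloud(n,depth):
    v,u=np.mgrid[:420,:560];o,d=ray(n,np.stack([u,v],-1).reshape(-1,2))
    P=o+d*depth.reshape(-1,1);P[depth.ravel()<=0]=np.nan;return P.reshape(420,560,3)
E
python3 - <<'E'
from h import *
for n in('scene','top'):
    p,d=viewer.capture(n);cv2.imwrite(f'pics/{n}0.png',p[:,:,::-1]);np.save(n+'p.npy',p);np.save(n+'d.npy',d);np.save(n+'c.npy',cloud(n,d))
    print(n,-cam(n)[2].T@cam(n)[3],(d>0).mean())
s=robot.read_state();print(s['clock'],s['tool_pos'],s['tcp_rot'],robot.tcp_to_grasp)
E
```

```text
pics
scene [ 1.34985047 -0.54975041  0.93713386] 0.9961309523809524
top [ 0.40556656 -0.08610985  1.35075876] 0.9957482993197279
0.1 [0.14542774 0.63288066 0.22577971] [[-9.74622019e-01  2.23856392e-01 -4.86217597e-04]
 [ 2.23856900e-01  9.74620546e-01 -1.69696759e-03]
 [ 9.40006173e-05 -1.76274514e-03 -9.99998442e-01]] -0.0188
```

View pics/scene0.png

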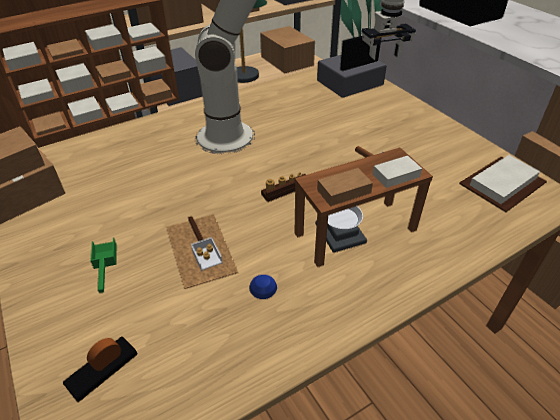

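View pics/top0.png

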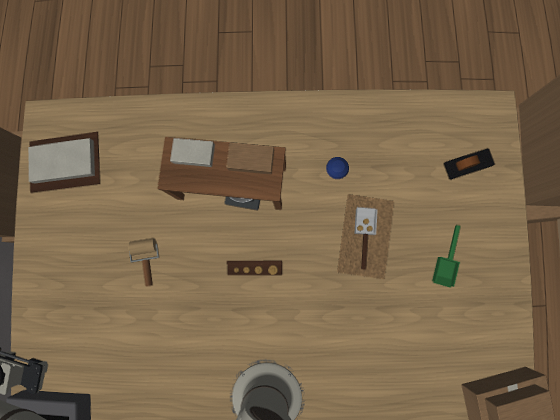

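Scene: the silver scoop with three brass weights is on the cork mat (top view ~(366,222), scene view ~(205,250)). The green scoop at top (446,265) / scene (103,250) is the look-alike, so the silver one on the mat is the one meant. The shelf is at top (222,170) with the pan at (240,200), and the stand at (255,268). The paperweight is at (338,168) and the roller at (145,255).

Run:
```python
from h import *
T=np.load('topp.npy');C=np.load('topc.npy');S=np.load('scenep.npy');CS=np.load('scenec.npy')
def rect(P):
    P=P[np.isfinite(P).all(1)];r=cv2.minAreaRect((P[:,:2]*1000).astype(np.float32));return np.round(r[0],1),np.round(r[1],1),round(r[2],1),len(P),np.round(np.median(P[:,2]),4)
def reg(Cl,u0,u1,v0,v1,z0,z1):
    Q=Cl[v0:v1,u0:u1].reshape(-1,3);return Q[(Q[:,2]>z0)&(Q[:,2]<z1)]
print('table z',np.nanmedian(C[300:340,100:200,2]),np.nanmedian(CS[330:380,150:200,2]))
print('board all',rect(reg(C,150,295,125,210,.195,.26)))
print('board flat',rect(reg(C,150,295,125,210,.2,.213)))
print('board scene',rect(reg(CS,285,440,140,220,.2,.26)))
print('stand',rect(reg(C,220,290,255,280,.01,.1)))
print('paperw',rect(reg(C,320,355,150,185,.008,.1)))
print('roller',rect(reg(C,120,165,230,290,.008,.1)))
hsv=cv2.cvtColor(T,cv2.COLOR_RGB2HSV)
# handle
print('scoop all',rect(reg(C,345,390,200,275,.012,.1)))
print('handle+walls z>.03',rect(reg(C,345,390,237,275,.028,.1)))
Q=reg(C,345,390,239,275,.03,.1);print('handle z max',np.percentile(Q[:,2],[5,50,95]),Q[:,0].min(),Q[:,0].max())
for x in np.arange(Q[:,0].min(),Q[:,0].max(),.01):
    m=(Q[:,0]>=x)&(Q[:,0]<x+.01); print(round(x,3),Q[m,1].min().round(4),Q[m,1].max().round(4),Q[m,1].mean().round(4))
# mat
m=((hsv[...,0]>5)&(hsv[...,0]<25)&(hsv[...,1]>90)).astype(np.uint8)
print('mat hsv',hsv[210,350],hsv[260,352],'table',hsv[220,330])
# pan in scene: rim points
Q=reg(CS,315,375,195,240,.055,.1);print('pan scene',rect(Q),np.percentile(Q[:,2],[5,50,95,99]))
c=cv2.resize(T[190:290,330:470],None,fx=5,fy=5,interpolation=cv2.INTER_CUBIC);a=cv2.resize(S[190:250,290:390],None,fx=5,fy=5,interpolation=cv2.INTER_CUBIC)
o=np.zeros((600,800,3),np.uint8);o[:500,:700]=c
cv2.imwrite('pics/c1.png',o[:500,:700,::-1]);cv2.imwrite('pics/c2.png',a[...,::-1])
```

```text
table z 0.0002908382774977625 -0.00030625559751890075
board all (array([671.5, 110. ]), array([338.8, 152.3]), 83.4, 6626, np.float64(0.21))
board flat (array([671.5, 109.9]), array([338.8, 152.1]), 83.4, 4170, np.float64(0.2083))
board scene (array([673.5, 107.2]), array([343.7, 154.5]), 83.6, 4739, np.float64(0.2102))
stand (array([397.5,  36.1]), array([168.1,  42.9]), 89.6, 818, np.float64(0.0267))
paperw (array([ 710.1, -227.7]), array([70.4, 68.8]), 71.7, 402, np.float64(0.0292))
roller (array([436.6, 375.3]), array([168.7, 105. ]), 34.4, 685, np.float64(0.0291))
scoop all (array([ 498.4, -315.4]), array([131.3, 211.6]), 85.6, 487, np.float64(0.0329))
handle+walls z>.03 (array([ 441. , -302.7]), array([15.9, 95.1]), 85.8, 163, np.float64(0.0392))
handle z max [0.03375806 0.03934149 0.04476319] 0.39407407052084803 0.48232221384583024
0.394 -0.3057 -0.2915 -0.2983
0.404 -0.3059 -0.2933 -0.2998
0.414 -0.3065 -0.2932 -0.2998
0.424 -0.307 -0.2945 -0.3003
0.434 -0.3079 -0.2947 -0.3017
0.444 -0.3112 -0.2955 -0.3026
0.454 -0.3111 -0.2978 -0.3043
0.464 -0.3112 -0.2984 -0.3045
0.474 -0.3119 -0.2986 -0.305
mat hsv [ 16 115 115] [ 16 110 114] table [ 17  96 144]
pan scene (array([666.7,  27.8]), array([187.8,  87.2]), 89.7, 605, np.float64(0.0624)) [0.05898752 0.06236757 0.07617419 0.07791014]
```

View pics/c1.png

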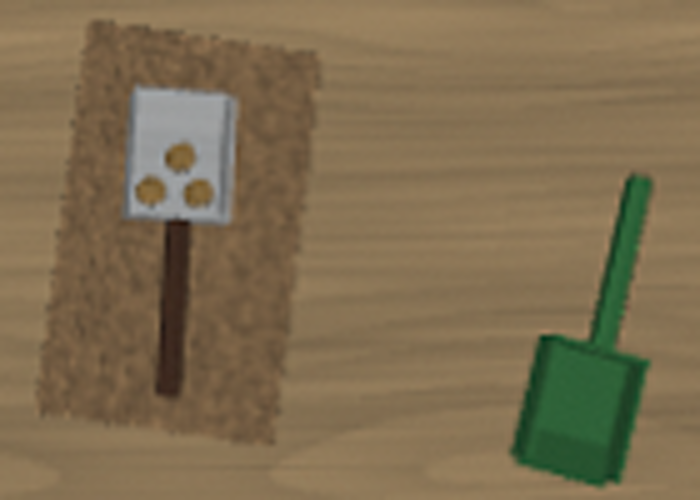

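View pics/c2.png

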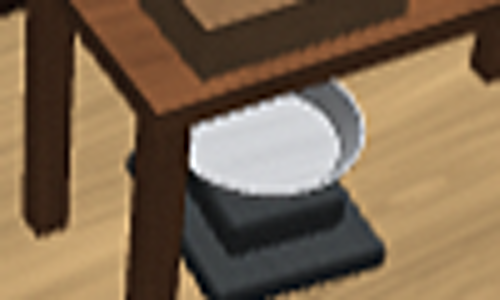

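Run:
```python
from h import *
from scipy.optimize import least_squares as LS
T=np.load('topp.npy');C=np.load('topc.npy');S=np.load('scenep.npy');CS=np.load('scenec.npy')
print([a for a in dir(robot) if a[0]!='_'])
def rim(Cl,u0,u1,v0,v1):
    Q=Cl[v0:v1,u0:u1].reshape(-1,3);return Q[(Q[:,2]>.0735)&(Q[:,2]<.083)]
for n,Q in(('scene',rim(CS,315,375,190,245)),('top',rim(C,220,270,185,215))):
    Q=Q[(np.abs(Q[:,0]-.65)<.1)&(np.abs(Q[:,1]-.08)<.12)]
    f=LS(lambda p:np.hypot(*(Q[:,:2]-p).T)-.0565,[.66,.09],loss='soft_l1',f_scale=.002);print(n,len(Q),f.x,np.abs(f.fun).mean(),Q.min(0),Q.max(0))
# edge-based: light pan mask in scene -> outer rim ray onto z=.078
hsv=cv2.cvtColor(S,cv2.COLOR_RGB2HSV);m=((hsv[...,1]<45)&(hsv[...,2]>90)).astype(np.uint8);mm=np.zeros_like(m);mm[200:232,322:368]=m[200:232,322:368]
cs,_=cv2.findContours(mm,0,1);c=max(cs,key=cv2.contourArea).reshape(-1,2);P=onplane('scene',c,.078);print('contour',len(c),c.min(0),c.max(0))
f=LS(lambda p:np.hypot(*(P[:,:2]-p).T)-.058,[.66,.09],loss='cauchy',f_scale=.001);print('edge',f.x,(np.abs(f.fun)<.002).sum(),np.ptp(np.degrees(np.arctan2(*(P[np.abs(f.fun)<.002,:2]-f.x).T[::-1]))))
# scale dark foot in top/scene
# scoop: handle & tin masks in top
ht=cv2.cvtColor(T,cv2.COLOR_RGB2HSV);R=np.zeros(T.shape[:2],bool);R[200:275,345:390]=1
hd=R&(ht[...,2]<75);v,u=np.nonzero(hd);P=onplane('top',np.c_[u,v],.040);r=cv2.minAreaRect((P[:,:2]*1000).astype(np.float32));print('handle',r,len(u))
tin=R&(ht[...,1]<60)&(ht[...,2]>90);cs,_=cv2.findContours(tin.astype(np.uint8),0,1);c=max(cs,key=cv2.contourArea).reshape(-1,2);
r=cv2.minAreaRect(c.astype(np.float32));b=cv2.boxPoints(r);print('tin box px',b.round(1).tolist());print(onplane('top',b,.036).round(4).tolist(),onplane('top',b,.0145).round(4).tolist())
# weights
w=R&(ht[...,0]>10)&(ht[...,0]<24)&(ht[...,1]>120)&(ht[...,2]>110);n,l,st,ce=cv2.connectedComponentsWithStats(w.astype(np.uint8))
for i in range(1,n):
    if st[i,4]>8: print('w',ce[i],st[i,4],onplane('top',ce[i],.022).round(4))
```

```text
['MotionError', 'read_state', 'tcp_to_grasp']
scene 58 [0.65283973 0.06151781] 0.00164968811137655 [0.6425425  0.00718666 0.07355121] [0.71047081 0.12020338 0.07972766]
top 35 [0.65466528 0.06692909] 0.0017569180733977238 [0.59733441 0.03941387 0.07367266] [0.61119923 0.10644923 0.0822808 ]
contour 85 [328 206] [362 228]
edge [0.69230859 0.06510883] 11 319.2378403931941
handle ((445.5945129394531, -301.6482238769531), (15.555027961730957, 104.2880630493164), 85.52474975585938) 174
tin box px [[353.8999938964844, 233.1999969482422], [355.3999938964844, 206.60000610351562], [377.20001220703125, 207.8000030517578], [375.70001220703125, 234.5]]
[[0.5005, -0.2718, 0.036], [0.5827, -0.2791, 0.036], [0.5779, -0.3466, 0.036], [0.4957, -0.3388, 0.036]] [[0.502, -0.2749, 0.0145], [0.5856, -0.2823, 0.0145], [0.5807, -0.3509, 0.0145], [0.4971, -0.343, 0.0145]]
w [365.5625 220.75  ] 16 [[ 0.5397 -0.3114  0.022 ]]
w [359.9375 227.6875] 16 [[ 0.5183 -0.2932  0.022 ]]
w [369.23529412 228.        ] 17 [[ 0.5169 -0.3221  0.022 ]]
```

```bash
cat >> h.py <<'E'
from scipy.spatial.transform import Rotation as Ro
def tool(yaw,lean):
    # tool R: y along scoop +y (yaw deg), hand leaning back by lean deg (z forward-down); flip sign: tool x = -scoop-x when down
    f=np.array([np.cos(np.radians(yaw)),np.sin(np.radians(yaw)),0]);l=np.array([-f[1],f[0],0]);a=np.radians(lean)
    z=np.sin(a)*f-np.cos(a)*np.array([0,0,1]);return np.c_[np.cross(l,z),l,z]
def rows(P0,R0,P1,R1,n,prof=None):
    """n rows from pose 0 to 1 (TCP), printed rounded; straight TCP, slerp; returns the reached pose"""
    w=np.linspace(0,1,n+1)[1:] if prof is None else np.array(prof); rv=Ro.from_matrix(R0.T@R1).as_rotvec();P,R=P0.copy(),R0.copy();out=[]
    for s in w:
        Pt=P0+s*(P1-P0);Rt=R0@Ro.from_rotvec(s*rv).as_matrix()
        d=np.round(R.T@(Pt-P)/.3,4);a=np.round(np.degrees(Ro.from_matrix(R.T@Rt).as_rotvec())/180,4)
        P=P+R@(d*.3);R=R@Ro.from_rotvec(a*np.pi).as_matrix();out.append((d,a))
    return out,P,R
def smooth(n):
    # trapezoid-ish speed
    v=np.minimum(1,np.minimum(np.arange(1,n+1),np.arange(n,0,-1))/4.);return np.cumsum(v)/v.sum()
def show(o,grip):
    g=f',"grip":{grip}'
    for i in range(0,len(o),5):
        print('['+','.join('{'+','.join(f'"{k}":{v:g}' for k,v in zip(('x','y','z','ax','ay','az'),np.r_[d,a]) if v)+g+'}' for d,a in o[i:i+5])+']')
E
python3 - <<'E'
from h import *
s=robot.read_state();P=np.array(s['tool_pos']);R=np.array(s['tcp_rot'])
K,D,Rc,t=cam('wrist');print('cam in tool',R.T@(-Rc.T@t-P));print('cam axes in tool\n',(R.T@Rc.T).round(3));print(K)
# view pose: in front of shelf, looking
A=np.array([.44,.12,.30]);RA=tool(-9,0)
o,P,R=rows(P,R,A,RA,22,smooth(22));print(max(np.linalg.norm(d)*300 for d,a in o));show(o,0);print(P,R.round(3))
E
```

```text
cam in tool [ 0.0683129  -0.000192   -0.15808802]
cam axes in tool
 [[-0.002 -0.967 -0.255]
 [ 1.    -0.002 -0.   ]
 [-0.    -0.255  0.967]]
[[361.48930171   0.         277.65341538]
 [  0.         361.48930171 215.72644766]
 [  0.           0.           1.        ]]
31.394810080648682
[{"x":-0.0176,"y":-0.019,"z":-0.0032,"az":-0.0003,"grip":0},{"x":-0.0352,"y":-0.0381,"z":-0.0065,"az":-0.0006,"grip":0},{"x":-0.0528,"y":-0.0573,"z":-0.0096,"az":-0.0008,"grip":0},{"x":-0.0701,"y":-0.0765,"z":-0.0129,"ax":-0.0001,"az":-0.0012,"grip":0},{"x":-0.0698,"y":-0.0768,"z":-0.013,"az":-0.0011,"grip":0}]
[{"x":-0.0695,"y":-0.077,"z":-0.0129,"az":-0.0012,"grip":0},{"x":-0.0693,"y":-0.0773,"z":-0.0129,"ax":-0.0001,"az":-0.0011,"grip":0},{"x":-0.069,"y":-0.0776,"z":-0.0129,"az":-0.0012,"grip":0},{"x":-0.0687,"y":-0.0777,"z":-0.013,"az":-0.0011,"grip":0},{"x":-0.0684,"y":-0.0781,"z":-0.0129,"ax":-0.0001,"az":-0.0012,"grip":0}]
[{"x":-0.0681,"y":-0.0782,"z":-0.013,"az":-0.0011,"grip":0},{"x":-0.0679,"y":-0.0785,"z":-0.0129,"az":-0.0012,"grip":0},{"x":-0.0675,"y":-0.0788,"z":-0.013,"az":-0.0011,"grip":0},{"x":-0.0673,"y":-0.079,"z":-0.013,"ax":-0.0001,"az":-0.0012,"grip":0},{"x":-0.067,"y":-0.0792,"z":-0.013,"az":-0.0011,"grip":0}]
[{"x":-0.0668,"y":-0.0795,"z":-0.013,"az":-0.0012,"grip":0},{"x":-0.0664,"y":-0.0797,"z":-0.013,"ax":-0.0001,"az":-0.0011,"grip":0},{"x":-0.0661,"y":-0.08,"z":-0.013,"az":-0.0012,"grip":0},{"x":-0.0659,"y":-0.0802,"z":-0.013,"az":-0.0011,"grip":0},{"x":-0.0491,"y":-0.0603,"z":-0.0097,"az":-0.0009,"grip":0}]
[{"x":-0.0327,"y":-0.0403,"z":-0.0066,"ax":-0.0001,"az":-0.0006,"grip":0},{"x":-0.0163,"y":-0.0202,"z":-0.0032,"az":-0.0003,"grip":0}]
[0.44000162 0.11999757 0.29999521] [[-0.988  0.156 -0.   ]
 [ 0.156  0.988  0.   ]
 [ 0.     0.    -1.   ]]
```

Crop 1 confirms the silver scoop with three weights (handle to the robot side). Crop 2 shows the pan partly hidden by a post. I'll look under the shelf with the wrist camera on the way.

send_rows(
  moves=[
    {"x": -0.021, "y": -0.024, "grip": 0},
    {"x": -0.042, "y": -0.047, "z": 0.003, "grip": 0},
    {"x": -0.062, "y": -0.071, "z": 0.003, "grip": 0},
    {"x": -0.083, "y": -0.094, "z": 0.003, "grip": 0},
    {"x": -0.083, "y": -0.094, "z": 0.003, "grip": 0},
  ],
)

```text
validation failed for argument at $.mo...
```

send_rows(
  moves=[
    {"x": -0.083, "y": -0.094, "z": 0.003, "grip": 0},
    {"x": -0.083, "y": -0.094, "z": 0.003, "grip": 0},
    {"x": -0.083, "y": -0.094, "z": 0.003, "grip": 0},
    {"x": -0.083, "y": -0.094, "z": 0.003, "grip": 0},
    {"x": -0.083, "y": -0.094, "z": 0.003, "grip": 0},
  ],
)

```text
validation failed for argument at $.mo...
```

send_rows(
  moves=[
    {"x": -0.083, "y": -0.094, "z": 0.003, "grip": 0},
    {"x": -0.083, "y": -0.094, "z": 0.003, "grip": 0},
    {"x": -0.083, "y": -0.094, "z": 0.003, "grip": 0},
    {"x": -0.083, "y": -0.094, "z": 0.003, "grip": 0},
    {"x": -0.083, "y": -0.094, "z": 0.003, "grip": 0},
  ],
)

```text
validation failed for argument at $.mo...
```

send_rows(
  moves=[
    {"x": -0.083, "y": -0.094, "z": 0.003, "grip": 0},
    {"x": -0.083, "y": -0.094, "z": 0.003, "grip": 0},
    {"x": -0.062, "y": -0.071, "z": 0.003, "grip": 0},
    {"x": -0.042, "y": -0.047, "z": 0.003, "grip": 0},
    {"x": -0.021, "y": -0.024, "grip": 0},
  ],
)

```text
validation failed for argument at $.mo...
```

send_rows(
  moves=[
    {"ay": -0.033, "grip": 0},
    {"ay": -0.033, "grip": 0},
    {"ay": -0.033, "grip": 0},
    {"ay": -0.033, "grip": 0},
    {"ay": -0.033, "grip": 0},
  ],
)

```text
validation failed for argument at $.mo...
```

send_rows(
  moves=[
    {"x": -0.021, "y": -0.024, "z": 0, "ax": 0, "ay": 0, "az": 0, "grip": 0},
    {"x": -0.042, "y": -0.047, "z": 0.003, "ax": 0, "ay": 0, "az": 0, "grip": 0},
    {"x": -0.062, "y": -0.071, "z": 0.003, "ax": 0, "ay": 0, "az": 0, "grip": 0},
    {"x": -0.083, "y": -0.094, "z": 0.003, "ax": 0, "ay": 0, "az": 0, "grip": 0},
    {"x": -0.083, "y": -0.094, "z": 0.003, "ax": 0, "ay": 0, "az": 0, "grip": 0},
  ],
)

```text
clock: 0.52
tool_pos: [0.2086, 0.5157, 0.2225]
tcp_rot: [[-0.975, 0.223, -0.0], [0.223, 0.975, -0.001], [0.0, -0.001, -1.0]]
wrist_force: [0.0, -0.6, 0.4]
width: 0.0914
gripper_force: 0.0
```

All seven keys are needed; continuing.

send_rows(
  moves=[
    {"x": -0.083, "y": -0.094, "z": 0.003, "ax": 0, "ay": 0, "az": 0, "grip": 0},
    {"x": -0.083, "y": -0.094, "z": 0.003, "ax": 0, "ay": 0, "az": 0, "grip": 0},
    {"x": -0.083, "y": -0.094, "z": 0.003, "ax": 0, "ay": 0, "az": 0, "grip": 0},
    {"x": -0.083, "y": -0.094, "z": 0.003, "ax": 0, "ay": 0, "az": 0, "grip": 0},
    {"x": -0.083, "y": -0.094, "z": 0.003, "ax": 0, "ay": 0, "az": 0, "grip": 0},
  ],
)

```text
clock: 0.93
tool_pos: [0.2987, 0.3495, 0.2185]
tcp_rot: [[-0.975, 0.224, 0.0], [0.224, 0.975, -0.0], [-0.0, -0.0, -1.0]]
wrist_force: [1.5, 0.3, -0.1]
width: 0.0916
gripper_force: 0.0
```

send_rows(
  moves=[
    {"x": -0.083, "y": -0.094, "z": 0.003, "ax": 0, "ay": 0, "az": 0, "grip": 0},
    {"x": -0.083, "y": -0.094, "z": 0.003, "ax": 0, "ay": 0, "az": 0, "grip": 0},
    {"x": -0.083, "y": -0.094, "z": 0.003, "ax": 0, "ay": 0, "az": 0, "grip": 0},
    {"x": -0.083, "y": -0.094, "z": 0.003, "ax": 0, "ay": 0, "az": 0, "grip": 0},
    {"x": -0.083, "y": -0.094, "z": 0.003, "ax": 0, "ay": 0, "az": 0, "grip": 0},
  ],
)

```text
clock: 1.35
tool_pos: [0.3881, 0.1844, 0.2142]
tcp_rot: [[-0.975, 0.224, 0.0], [0.224, 0.975, -0.0], [-0.0, 0.0, -1.0]]
wrist_force: [0.5, 1.1, -0.3]
width: 0.0918
gripper_force: 0.0
```

send_rows(
  moves=[
    {"x": -0.083, "y": -0.094, "z": 0.003, "ax": 0, "ay": 0, "az": 0, "grip": 0},
    {"x": -0.083, "y": -0.094, "z": 0.003, "ax": 0, "ay": 0, "az": 0, "grip": 0},
    {"x": -0.062, "y": -0.071, "z": 0.003, "ax": 0, "ay": -0.033, "az": 0, "grip": 0},
    {"x": -0.042, "y": -0.047, "z": 0.003, "ax": 0, "ay": -0.033, "az": 0, "grip": 0},
    {"x": -0.021, "y": -0.024, "z": 0, "ax": 0, "ay": -0.033, "az": 0, "grip": 0},
  ],
)

```text
clock: 1.77
tool_pos: [0.4518, 0.0674, 0.2133]
tcp_rot: [[-0.925, 0.229, 0.302], [0.218, 0.973, -0.07], [-0.31, 0.001, -0.951]]
wrist_force: [-0.7, -0.9, -1.1]
width: 0.0918
gripper_force: 0.0
```

send_rows(
  moves=[
    {"x": 0, "y": 0, "z": 0, "ax": 0, "ay": -0.033, "az": 0, "grip": 0},
    {"x": 0, "y": 0, "z": 0, "ax": 0, "ay": -0.033, "az": 0, "grip": 0},
    {"x": 0, "y": 0, "z": 0, "ax": 0, "ay": 0, "az": 0, "grip": 0},
  ],
)

```text
clock: 2.02
tool_pos: [0.4475, 0.0679, 0.2111]
tcp_rot: [[-0.864, 0.227, 0.45], [0.198, 0.974, -0.111], [-0.463, -0.007, -0.886]]
wrist_force: [-1.1, -1.4, -0.9]
width: 0.0919
gripper_force: 0.0
```

Run:
```python
from h import *
s=robot.read_state();print(s['clock'],np.round(s['joints'],1),np.round(s['tool_pos'],4),np.round(s['wrist_force'],1));print(np.round(s['tcp_rot'],3))
K,D,R,t=cam('wrist');print(-R.T@t)
p,d=viewer.capture('wrist');cv2.imwrite('pics/w1.png',p[:,:,::-1]);np.save('w1p.npy',p);np.save('w1c.npy',cloud('wrist',d))
```

```text
2.0167 [-14.6  -4.9 -10.7 137.1  33.9  30.1  24.5] [0.4475 0.0679 0.2111] [-1.1 -1.4 -0.9]
[[-0.864  0.227  0.45 ]
 [ 0.198  0.974 -0.111]
 [-0.463 -0.007 -0.886]]
[0.31742956 0.09882571 0.31954989]
```

View pics/w1.png

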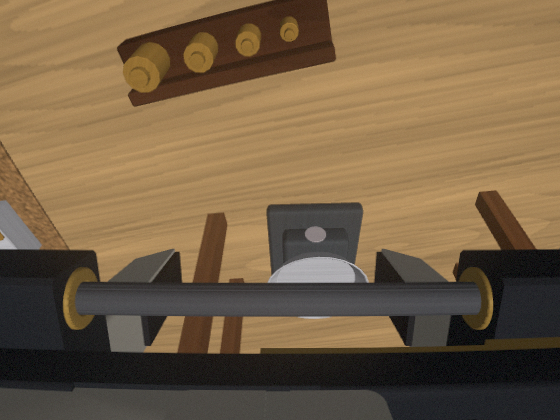

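Wrist view: stand at the top, and the scale foot's near face and pan front rim at about (318,262), with the gripper bar crossing the pan at row 300.

Run:
```python
from h import *
from scipy.optimize import least_squares as LS
W=np.load('w1c.npy');p=np.load('w1p.npy');C=np.load('topc.npy');CS=np.load('scenec.npy')
def rim(Cl,u0,u1,v0,v1):
    Q=Cl[v0:v1,u0:u1].reshape(-1,3);Q=Q[(Q[:,2]>.0735)&(Q[:,2]<.083)];return Q[(np.abs(Q[:,0]-.65)<.1)&(np.abs(Q[:,1]-.065)<.07)]
def fit(Q):
    f=LS(lambda p:np.hypot(*(Q[:,:2]-p).T)-.0565,[.66,.07],loss='soft_l1',f_scale=.002);return len(Q),f.x.round(4),np.abs(f.fun).mean().round(4)
a,b,c=rim(W,255,385,250,330),rim(C,220,270,185,215),rim(CS,315,375,190,245)
for q in(a,b,c,np.r_[a,b,c]):print(fit(q))
h=cv2.cvtColor(p,cv2.COLOR_RGB2HSV);m=((h[...,2]>120)&(h[...,1]<60)).astype(np.uint8);m[:255]=0;m[283:]=0;m[:,:255]=0;m[:,380:]=0
v,u=np.nonzero(m);e=np.array([[x,v[u==x].min()] for x in range(u.min(),u.max()+1) if (u==x).any()]);P=onplane('wrist',e,.078)
f=LS(lambda p:np.hypot(*(P[:,:2]-p).T)-.058,[.66,.07],loss='soft_l1',f_scale=.001);print('edge',len(e),f.x,np.abs(f.fun).mean(),e[0],e[-1])
# scale foot yaw : dark edge
Q=W[200:260,260:370].reshape(-1,3);Q=Q[(Q[:,2]>.008)&(Q[:,2]<.05)];r=cv2.minAreaRect((Q[:,:2]*1000).astype(np.float32));print('foot',r)
# next: pose above grip
s=robot.read_state();P0=np.array(s['tool_pos']);R0=np.array(s['tcp_rot'])
g=np.array([.4303,-.3008,.032]);R1=tool(-4.7,15);off=-robot.tcp_to_grasp
P1=g+R1[:,2]*(off)-R1[:,2]*.12
o,P,R=rows(P0,R0,P1,R1,20,smooth(20));print(P1,max(np.linalg.norm(d)*300 for d,a in o),sum(a for d,a in o));show(o[::4],0)
```

```text
(388, array([0.6524, 0.0638]), np.float64(0.001))
(35, array([0.6547, 0.0669]), np.float64(0.0018))
(58, array([0.6528, 0.0615]), np.float64(0.0016))
(481, array([0.6525, 0.0635]), np.float64(0.0012))
edge 102 [0.65374995 0.06418551] 0.000346306571397056 [267 282] [368 281]
foot ((629.7131958007812, 68.55502319335938), (110.77133178710938, 87.8160171508789), 78.51433563232422)
[ 0.40419559 -0.29865383  0.12975169] 22.302432602745377 [-0.0189  0.0689 -0.0423]
[{"x":0.0002,"y":-0.018,"z":0.0046,"ax":-0.0003,"ay":0.001,"az":-0.0006,"grip":0},{"x":0.0017,"y":-0.0721,"z":0.0177,"ax":-0.0011,"ay":0.0041,"az":-0.0025,"grip":0},{"x":0.0031,"y":-0.0723,"z":0.0168,"ax":-0.0011,"ay":0.0041,"az":-0.0025,"grip":0},{"x":0.0045,"y":-0.0724,"z":0.016,"ax":-0.0011,"ay":0.0041,"az":-0.0025,"grip":0},{"x":0.0059,"y":-0.0724,"z":0.0152,"ax":-0.0011,"ay":0.0041,"az":-0.0025,"grip":0}]
```

send_rows(
  moves=[
    {"x": 0, "y": 0, "z": 0, "ax": -0.006, "ay": 0.023, "az": -0.014, "grip": 0},
    {"x": 0.003, "y": -0.028, "z": 0.006, "ax": -0.006, "ay": 0.023, "az": -0.014, "grip": 0},
    {"x": 0.005, "y": -0.056, "z": 0.011, "ax": -0.006, "ay": 0.023, "az": -0.014, "grip": 0},
    {"x": 0.008, "y": -0.084, "z": 0.017, "ax": 0, "ay": 0, "az": 0, "grip": 0},
    {"x": 0.01, "y": -0.112, "z": 0.023, "ax": 0, "ay": 0, "az": 0, "grip": 0},
  ],
)

```text
clock: 2.48
tool_pos: [0.4413, -0.0082, 0.1976]
tcp_rot: [[-0.941, 0.126, 0.315], [0.117, 0.992, -0.048], [-0.318, -0.008, -0.948]]
wrist_force: [-0.5, -1.0, -0.1]
width: 0.0916
gripper_force: 0.0
```

send_rows(
  moves=[
    {"x": 0.01, "y": -0.112, "z": 0.023, "ax": 0, "ay": 0, "az": 0, "grip": 0},
    {"x": 0.01, "y": -0.112, "z": 0.023, "ax": 0, "ay": 0, "az": 0, "grip": 0},
    {"x": 0.01, "y": -0.112, "z": 0.023, "ax": 0, "ay": 0, "az": 0, "grip": 0},
    {"x": 0.01, "y": -0.112, "z": 0.023, "ax": 0, "ay": 0, "az": 0, "grip": 0},
    {"x": 0.01, "y": -0.112, "z": 0.023, "ax": 0, "ay": 0, "az": 0, "grip": 0},
  ],
)

```text
clock: 2.9
tool_pos: [0.4145, -0.176, 0.1616]
tcp_rot: [[-0.94, 0.129, 0.315], [0.119, 0.992, -0.051], [-0.319, -0.011, -0.948]]
wrist_force: [0.4, 0.3, 0.3]
width: 0.092
gripper_force: 0.0
```

send_rows(
  moves=[
    {"x": 0.01, "y": -0.112, "z": 0.023, "ax": 0, "ay": 0, "az": 0, "grip": 0},
    {"x": 0.01, "y": -0.112, "z": 0.023, "ax": 0, "ay": 0, "az": 0, "grip": 0},
    {"x": 0.008, "y": -0.084, "z": 0.017, "ax": 0, "ay": 0, "az": 0, "grip": 0},
    {"x": 0.005, "y": -0.056, "z": 0.011, "ax": 0, "ay": 0, "az": 0, "grip": 0},
    {"x": 0.003, "y": -0.028, "z": 0.006, "ax": 0, "ay": 0, "az": 0, "grip": 0},
  ],
)

```text
clock: 3.32
tool_pos: [0.3969, -0.2903, 0.1369]
tcp_rot: [[-0.939, 0.138, 0.314], [0.127, 0.99, -0.053], [-0.318, -0.01, -0.948]]
wrist_force: [0.1, 0.6, -0.2]
width: 0.0922
gripper_force: 0.0
```

send_rows(
  moves=[
    {"x": 0, "y": 0, "z": 0, "ax": 0, "ay": 0, "az": 0, "grip": 0},
    {"x": 0, "y": 0, "z": 0, "ax": 0, "ay": 0, "az": 0, "grip": 0},
  ],
)

```text
clock: 3.48
tool_pos: [0.3963, -0.2878, 0.1369]
tcp_rot: [[-0.941, 0.131, 0.313], [0.121, 0.991, -0.052], [-0.317, -0.011, -0.948]]
wrist_force: [-0.3, -0.9, -0.8]
width: 0.0915
gripper_force: 0.0
```

Run:
```python
from h import *
s=robot.read_state();print(s['clock'],np.round(s['joints'],1),np.round(s['tool_pos'],4),np.round(s['wrist_force'],1));print(np.round(s['tcp_rot'],3))
p,d=viewer.capture('wrist');cv2.imwrite('pics/w2.png',p[:,:,::-1]);np.save('w2p.npy',p);np.save('w2c.npy',cloud('wrist',d))
```

```text
3.4833 [ 24.5  10.2  16.5 130.7 -28.7  26.3 147.4] [ 0.3963 -0.2878  0.1369] [-0.3 -0.9 -0.8]
[[-0.941  0.131  0.313]
 [ 0.121  0.991 -0.052]
 [-0.317 -0.011 -0.948]]
```

View pics/w2.png

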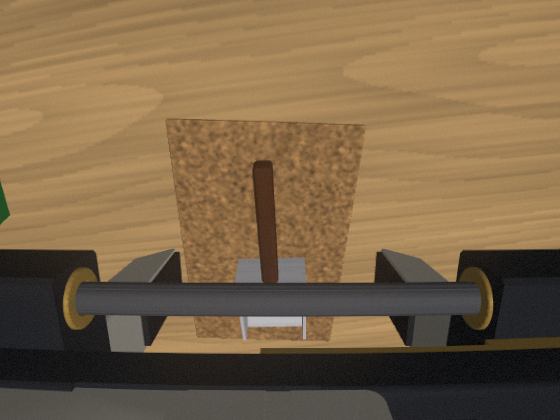

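Wrist view: the scoop handle runs from (263,162) to (270,282) and the tin spans (237-307, 258-338), all inside the mat. Joint 7 has hit its limit, so I'll use less lean, which should move the wrist away from its near-singular pose.

Run:
```python
from h import *
p=np.load('w2p.npy');h=cv2.cvtColor(p,cv2.COLOR_RGB2HSV)
m=(h[...,2]<75);m[:155]=0;m[256:]=0;m[:,:245]=0;m[:,:]&=True;m[:,290:]=0
v,u=np.nonzero(m);P=onplane('wrist',np.c_[u,v],.040);r=cv2.minAreaRect((P[:,:2]*1000).astype(np.float32));b=cv2.boxPoints(r);print('handle',r,b.round(1).tolist())
W=np.load('w2c.npy')[155:256,245:290].reshape(-1,3);W=W[(W[:,2]>.034)&(W[:,2]<.048)];print(np.median(W[:,2]),cv2.minAreaRect((W[:,:2]*1000).astype(np.float32)))
# mat corners
c=np.array([[168,120],[363,126],[195,338],[329,341]]);print(onplane('wrist',c,.004).round(4).tolist())
# new pregrasp
s=robot.read_state();P0=np.array(s['tool_pos']);R0=np.array(s['tcp_rot'])
g=np.array([.4303,-.3008,.032]);R1=tool(-4.7,10);P1=g+R1[:,2]*(.0188-.07)
a=Ro.from_matrix(R0.T@R1).as_rotvec()/np.pi;print('turn',a.round(4),'shift then',(R1.T@(P1-P0)/.3).round(4))
```

```text
handle ((424.259521484375, -301.20330810546875), (13.794978141784668, 82.45307922363281), 84.79344177246094) [[382.6000061035156, -304.29998779296875], [464.70001220703125, -311.79998779296875], [465.8999938964844, -298.1000061035156], [383.79998779296875, -290.6000061035156]]
0.03957279977635722 ((427.3655090332031, -301.9841003417969), (14.050848007202148, 79.81920623779297), 84.74474334716797)
[[0.3573, -0.3657, 0.004], [0.3807, -0.2222, 0.004], [0.6041, -0.4102, 0.004], [0.6268, -0.2606, 0.004]]
turn [-0.007   0.047  -0.0139] shift then [-0.0535 -0.0378  0.1937]
```

send_rows(
  moves=[
    {"x": 0, "y": 0, "z": 0, "ax": -0.0035, "ay": 0.0235, "az": -0.0062, "grip": 0},
    {"x": 0, "y": 0, "z": 0, "ax": -0.0035, "ay": 0.0235, "az": -0.0062, "grip": 0},
    {"x": -0.017, "y": -0.014, "z": 0.06, "ax": 0, "ay": 0, "az": 0, "grip": 0},
    {"x": -0.017, "y": -0.014, "z": 0.07, "ax": 0, "ay": 0, "az": 0, "grip": 0},
    {"x": -0.017, "y": -0.014, "z": 0.06, "ax": 0, "ay": 0, "az": 0, "grip": 0},
  ],
)

```text
clock: 3.95
tool_pos: [0.4224, -0.299, 0.0831]
tcp_rot: [[-0.981, 0.081, 0.174], [0.08, 0.997, -0.014], [-0.174, 0.0, -0.985]]
wrist_force: [-0.5, 0.3, 0.1]
width: 0.0918
gripper_force: 0.0
```

send_rows(
  moves=[
    {"x": 0, "y": 0, "z": 0, "ax": 0, "ay": 0, "az": 0, "grip": 0},
    {"x": 0, "y": 0, "z": 0, "ax": 0, "ay": 0, "az": 0, "grip": 0},
  ],
)

```text
clock: 4.12
tool_pos: [0.4202, -0.299, 0.0826]
tcp_rot: [[-0.982, 0.083, 0.171], [0.083, 0.997, -0.013], [-0.171, 0.002, -0.985]]
wrist_force: [-0.5, -0.4, -0.0]
width: 0.0919
gripper_force: 0.0
```

```bash
cat >> h.py <<'E'
def st():
    s=robot.read_state();print(round(s['clock'],2),'J',np.round(s['joints'],1),'P',np.round(s['tool_pos'],4),'F',np.round(s['wrist_force'],1),s['width'],s['gripper_force'])
    P,R=np.array(s['tool_pos']),np.array(s['tcp_rot']);z=R[:,2];yaw=np.degrees(np.arctan2(-R[0,1],R[1,1]));lean=np.degrees(np.arctan2(z[0]*np.cos(np.radians(yaw))+z[1]*np.sin(np.radians(yaw)),-z[2]))
    print('yaw %.2f lean %.2f roll(y.z) %.4f'%(yaw,lean,R[2,1]));return P,R
def delta(P,R,P1,R1):
    print('turn',(Ro.from_matrix(R.T@R1).as_rotvec()/np.pi).round(4),'shift after',(R1.T@(P1-P)/.3).round(4),'shift before',(R.T@(P1-P)/.3).round(4))
E
python3 - <<'E'
from h import *
P,R=st();R1=tool(-5.2,10);delta(P,R,np.array([.4284,-.3019,.032])+R1[:,2]*.0188,R1)
E
```

```text
4.12 J [ 22.   21.7  16.5 122.7 -23.1  30.1 141.6] P [ 0.4202 -0.299   0.0826] F [-0.5 -0.4 -0. ] 0.09192082078783699 0.0
yaw -4.79 lean 9.85 roll(y.z) 0.0017
turn [ 0.0009 -0.0008  0.0022] shift after [ 0.0015 -0.0071  0.2338] shift before [ 0.0009 -0.0078  0.2338]
```

send_rows(
  moves=[
    {"x": 0, "y": -0.007, "z": 0.05, "ax": 0, "ay": 0, "az": 0.002, "grip": 0},
    {"x": 0, "y": 0, "z": 0.07, "ax": 0, "ay": 0, "az": 0, "grip": 0},
    {"x": 0.001, "y": 0, "z": 0.07, "ax": 0, "ay": 0, "az": 0, "grip": 0},
    {"x": 0, "y": 0, "z": 0.044, "ax": 0, "ay": 0, "az": 0, "grip": 0},
    {"x": 0, "y": 0, "z": 0, "ax": 0, "ay": 0, "az": 0, "grip": 0.3},
  ],
)

```text
clock: 4.53
tool_pos: [0.4309, -0.3021, 0.013]
tcp_rot: [[-0.981, 0.091, 0.17], [0.09, 0.996, -0.012], [-0.171, 0.003, -0.985]]
wrist_force: [-0.4, 1.1, 0.1]
width: 0.0886
gripper_force: 0.0
```

send_rows(
  moves=[
    {"x": 0, "y": 0, "z": 0, "ax": 0, "ay": 0, "az": 0, "grip": 0.5},
    {"x": 0, "y": 0, "z": 0, "ax": 0, "ay": 0, "az": 0, "grip": 0.6},
    {"x": 0, "y": 0, "z": 0, "ax": 0, "ay": 0, "az": 0, "grip": 0.7},
    {"x": 0, "y": 0, "z": 0, "ax": 0, "ay": 0, "az": 0, "grip": 0.75},
    {"x": 0, "y": 0, "z": 0, "ax": 0, "ay": 0, "az": 0, "grip": 0.8},
  ],
  force=20,
)

```text
clock: 4.95
tool_pos: [0.432, -0.304, 0.0148]
tcp_rot: [[-0.98, 0.093, 0.173], [0.092, 0.996, -0.015], [-0.174, 0.001, -0.985]]
wrist_force: [0.7, -0.2, 0.7]
width: 0.0562
gripper_force: 0.0
```

send_rows(
  moves=[
    {"x": 0, "y": 0, "z": 0, "ax": 0, "ay": 0, "az": 0, "grip": 0.85},
    {"x": 0, "y": 0, "z": 0, "ax": 0, "ay": 0, "az": 0, "grip": 0.9},
    {"x": 0, "y": 0, "z": 0, "ax": 0, "ay": 0, "az": 0, "grip": 1},
    {"x": 0, "y": 0, "z": 0, "ax": 0, "ay": 0, "az": 0, "grip": 1},
    {"x": 0, "y": 0, "z": 0, "ax": 0, "ay": 0, "az": 0, "grip": 1},
  ],
  force=55,
)

```text
clock: 5.37
tool_pos: [0.4314, -0.3037, 0.0137]
tcp_rot: [[-0.981, 0.093, 0.172], [0.092, 0.996, -0.014], [-0.172, 0.002, -0.985]]
wrist_force: [0.8, 0.1, 0.1]
width: 0.023
gripper_force: 0.0
```

Run:
```python
from h import *
P,R=st();np.save('grasp.npy',np.c_[R,P]);print('grasp pt',P-R[:,2]*.0188)
# scoop origin at grasp: grip point x=-100,z=28 ; level
```

```text
5.37 J [ 28.2  29.9   9.  122.2 -26.7  21.7 144.6] P [ 0.4314 -0.3037  0.0137] F [0.8 0.1 0.1] 0.02295369150941905 0.0
yaw -5.34 lean 9.93 roll(y.z) 0.0020
grasp pt [ 0.42816362 -0.30339575  0.03224434]
```

send_rows(
  moves=[
    {"x": 0, "y": 0, "z": 0, "ax": 0, "ay": 0, "az": 0, "grip": 1},
    {"x": 0, "y": 0, "z": 0, "ax": 0, "ay": 0, "az": 0, "grip": 1},
    {"x": 0, "y": 0, "z": 0, "ax": 0, "ay": 0, "az": 0, "grip": 1},
    {"x": 0, "y": 0, "z": 0, "ax": 0, "ay": 0, "az": 0, "grip": 1},
    {"x": 0, "y": 0, "z": 0, "ax": 0, "ay": 0, "az": 0, "grip": 1},
  ],
  force=55,
)

```text
clock: 5.78
tool_pos: [0.4314, -0.3035, 0.0137]
tcp_rot: [[-0.981, 0.093, 0.172], [0.092, 0.996, -0.014], [-0.172, 0.002, -0.985]]
wrist_force: [0.3, 0.0, -1.0]
width: 0.0132
gripper_force: 55.0
```

Run:
```python
from h import *
P,R=st();np.save('grasp.npy',np.c_[R,P]);print('grasp pt',P-R[:,2]*.0188)
```

```text
5.78 J [ 28.2  29.9   9.  122.2 -26.7  21.7 144.6] P [ 0.4314 -0.3035  0.0137] F [ 0.3  0.  -1. ] 0.013220016215711597 54.99268591403961
yaw -5.33 lean 9.93 roll(y.z) 0.0021
grasp pt [ 0.42819818 -0.30325603  0.03225512]
```

Gripped (13 mm opening, 55 N). Lift, then check.

send_rows(
  moves=[
    {"x": -0.005, "y": 0, "z": -0.03, "ax": 0, "ay": 0, "az": 0, "grip": 1},
    {"x": -0.01, "y": 0, "z": -0.055, "ax": 0, "ay": 0, "az": 0, "grip": 1},
    {"x": -0.013, "y": 0, "z": -0.075, "ax": 0, "ay": 0, "az": 0, "grip": 1},
    {"x": -0.012, "y": 0, "z": -0.07, "ax": 0, "ay": 0, "az": 0, "grip": 1},
    {"x": -0.009, "y": 0, "z": -0.05, "ax": 0, "ay": 0, "az": 0, "grip": 1},
  ],
)

```text
clock: 6.2
tool_pos: [0.4314, -0.3041, 0.101]
tcp_rot: [[-0.981, 0.093, 0.173], [0.092, 0.996, -0.015], [-0.173, 0.002, -0.985]]
wrist_force: [0.2, 0.0, -1.8]
width: 0.0132
gripper_force: 55.0
```

send_rows(
  moves=[
    {"x": 0, "y": 0, "z": 0, "ax": 0, "ay": 0, "az": 0, "grip": 1},
    {"x": 0, "y": 0, "z": 0, "ax": 0, "ay": 0, "az": 0, "grip": 1},
  ],
)

```text
clock: 6.37
tool_pos: [0.4319, -0.3039, 0.1]
tcp_rot: [[-0.98, 0.093, 0.174], [0.091, 0.996, -0.015], [-0.174, 0.001, -0.985]]
wrist_force: [0.6, 0.1, -2.2]
width: 0.0133
gripper_force: 55.0
```

```bash
cat >> h.py <<'E'
def scoopfit(P,R,tag):
    # tin floor tilt relative to tool from top+scene clouds: wall-top/handle points in grasp-centred frame
    g=P-R[:,2]*.0188
    for n in('scene','top'):
        p,d=viewer.capture(n);np.save(f'{n}_{tag}p.npy',p);np.save(f'{n}_{tag}c.npy',cloud(n,d));cv2.imwrite(f'pics/{n}_{tag}.png',p[:,:,::-1])
    return g
E
python3 - <<'E'
from h import *
P,R=st();g=scoopfit(P,R,'lift')
y=np.radians(-5.3);f=np.array([np.cos(y),np.sin(y),0]);l=np.array([-f[1],f[0],0])
for n in('scene','top'):
    Q=np.load(f'{n}_liftc.npy').reshape(-1,3);Q=Q[np.isfinite(Q).all(1)]-g;L=np.c_[Q@f,Q@l,Q[:,2]]
    m=(np.abs(L[:,1])<.034)&(L[:,0]>.06)&(L[:,0]<.17)&(L[:,2]>-.04)&(L[:,2]<.04);L=L[m];print(n,len(L),'x',L[:,0].min(),L[:,0].max())
    for x in np.arange(.07,.16,.01):
        k=np.abs(L[:,0]-x)<.005
        if k.sum()>2: print(round(x,3),np.percentile(L[k,2],[10,50,95]).round(4))
E
```

```text
6.37 J [ 22.4  20.6  15.6 120.8 -20.3  32.3 137.9] P [ 0.4319 -0.3039  0.1   ] F [ 0.6  0.1 -2.2] 0.013311505504911277 54.99228358268738
yaw -5.31 lean 10.04 roll(y.z) 0.0012
scene 757 x 0.060443424439911395 0.1566039544648424
0.07 [-0.019  -0.0039  0.006 ]
0.08 [-0.0264 -0.009   0.0053]
0.09 [-0.0255 -0.0124  0.0015]
0.1 [-0.028  -0.021   0.0002]
0.11 [-0.028  -0.023   0.0019]
0.12 [-0.0286 -0.0246  0.0004]
0.13 [-0.0281 -0.0256  0.0017]
0.14 [-0.0247 -0.022   0.0023]
0.15 [-0.0218 -0.0188  0.0011]
top 661 x 0.06209324461507627 0.15368238643844134
0.07 [-0.0127  0.0033  0.0075]
0.08 [-0.0286 -0.0204  0.0034]
0.09 [-0.0272 -0.0133  0.0012]
0.1 [-0.0301 -0.0246  0.0024]
0.11 [-0.0299 -0.0232  0.0009]
0.12 [-0.0303 -0.0261  0.0009]
0.13 [-0.0288 -0.0245 -0.0006]
0.14 [-0.0248 -0.0212  0.0016]
0.15 [-0.0222 -0.0182 -0.0072]
```

send_rows(
  moves=[
    {"x": 0.008, "y": 0.027, "z": -0.001, "ax": 0, "ay": 0, "az": 0, "grip": 1},
    {"x": 0.015, "y": 0.054, "z": -0.003, "ax": 0, "ay": 0, "az": 0, "grip": 1},
    {"x": 0.02, "y": 0.081, "z": -0.003, "ax": 0, "ay": 0, "az": 0, "grip": 1},
    {"x": 0.022, "y": 0.085, "z": -0.004, "ax": 0, "ay": 0, "az": 0, "grip": 1},
    {"x": 0.022, "y": 0.085, "z": -0.004, "ax": 0, "ay": 0, "az": 0, "grip": 1},
  ],
)

```text
clock: 6.88
tool_pos: [0.4126, -0.2004, 0.0979]
tcp_rot: [[-0.981, 0.094, 0.169], [0.093, 0.996, -0.013], [-0.17, 0.003, -0.985]]
wrist_force: [0.7, -0.1, -1.7]
width: 0.0138
gripper_force: 55.0
```

send_rows(
  moves=[
    {"x": 0.022, "y": 0.085, "z": -0.004, "ax": 0, "ay": 0, "az": 0, "grip": 1},
    {"x": 0.022, "y": 0.085, "z": -0.004, "ax": 0, "ay": 0, "az": 0, "grip": 1},
    {"x": 0.022, "y": 0.085, "z": -0.004, "ax": 0, "ay": 0, "az": 0, "grip": 1},
    {"x": 0.008, "y": 0.085, "z": -0.001, "ax": 0, "ay": 0, "az": 0, "grip": 1},
    {"x": 0.007, "y": 0.085, "z": -0.001, "ax": 0, "ay": 0, "az": 0, "grip": 1},
  ],
)

```text
clock: 7.3
tool_pos: [0.3996, -0.0712, 0.0983]
tcp_rot: [[-0.981, 0.093, 0.169], [0.092, 0.996, -0.014], [-0.17, 0.002, -0.985]]
wrist_force: [1.2, -1.1, -1.7]
width: 0.0138
gripper_force: 55.0
```

send_rows(
  moves=[
    {"x": 0.006, "y": 0.085, "z": -0.001, "ax": 0, "ay": 0, "az": 0, "grip": 1},
    {"x": 0.006, "y": 0.085, "z": -0.001, "ax": 0, "ay": 0, "az": 0, "grip": 1},
    {"x": 0.006, "y": 0.085, "z": -0.001, "ax": 0, "ay": 0, "az": 0, "grip": 1},
    {"x": 0.005, "y": 0.085, "z": -0.001, "ax": 0, "ay": 0, "az": 0, "grip": 1},
    {"x": 0.004, "y": 0.081, "z": -0.001, "ax": 0, "ay": 0, "az": 0, "grip": 1},
  ],
)

```text
clock: 7.72
tool_pos: [0.4035, 0.055, 0.0988]
tcp_rot: [[-0.981, 0.093, 0.17], [0.092, 0.996, -0.014], [-0.17, 0.001, -0.985]]
wrist_force: [0.6, -1.2, -2.3]
width: 0.0138
gripper_force: 55.0
```

send_rows(
  moves=[
    {"x": 0.002, "y": 0.054, "z": 0, "ax": 0, "ay": 0, "az": 0, "grip": 1},
    {"x": 0, "y": 0.027, "z": 0, "ax": 0, "ay": 0, "az": 0, "grip": 1},
    {"x": 0, "y": 0, "z": 0, "ax": 0, "ay": 0, "az": 0, "grip": 1},
    {"x": 0, "y": 0, "z": 0, "ax": 0, "ay": 0, "az": 0, "grip": 1},
  ],
)

```text
clock: 8.05
tool_pos: [0.4056, 0.078, 0.0988]
tcp_rot: [[-0.981, 0.091, 0.17], [0.09, 0.996, -0.015], [-0.171, 0.001, -0.985]]
wrist_force: [-0.0, -0.4, -2.1]
width: 0.0134
gripper_force: 55.0
```

```bash
cat >> h.py <<'E'
LIP=np.array([.152,0,-.0175]) # from grip, scoop frame
L0=10.0 # lean of hand when scoop level
def scoop(P,R):
    "scoop frame from tool: returns grip, Rs, lip"
    Rt=tool(0,L0);Rs=R@Rt.T;g=P-R[:,2]*.0188;return g,Rs,g+Rs@LIP
def target(lip,yaw,pitch):
    "tool pose for lip at given place, nose-down pitch"
    Rs=Ro.from_euler('zy',[yaw,0],degrees=True).as_matrix()@Ro.from_euler('y',pitch,degrees=True).as_matrix()
    R=Rs@tool(0,L0);g=lip-Rs@LIP;return g+R[:,2]*.0188,R
E
python3 - <<'E'
from h import *
P,R=st();g,Rs,lip=scoop(P,R);print('grip',g.round(4),'lip',lip.round(4))
y=np.radians(-5.3);f=np.array([np.cos(y),np.sin(y),0])
L1=np.array([.653,.064,0])-.037*f;L1[2]=.0995;print('L1',L1);P1,R1=target(L1,-5.3,0);delta(P,R,P1,R1)
E
```

```text
8.05 J [-29.4   9.8  12.3 136.    3.8  25.4  64. ] P [0.4056 0.078  0.0988] F [-0.  -0.4 -2.1] 0.013428386827232894 54.99241232872009
yaw -5.25 lean 9.83 roll(y.z) 0.0010
grip [0.4024 0.0782 0.1174] lip [0.5537 0.0644 0.0994]
L1 [0.61615819 0.06741771 0.0995    ]
turn [ 0.0004 -0.001   0.0002] shift after [-0.2029  0.0298  0.0369] shift before [-0.203   0.0296  0.0364]
```

send_rows(
  moves=[
    {"x": -0.02, "y": 0.003, "z": 0.003, "ax": 0, "ay": 0, "az": 0, "grip": 1},
    {"x": -0.035, "y": 0.005, "z": 0.006, "ax": 0, "ay": 0, "az": 0, "grip": 1},
    {"x": -0.045, "y": 0.007, "z": 0.008, "ax": 0, "ay": 0, "az": 0, "grip": 1},
    {"x": -0.045, "y": 0.007, "z": 0.008, "ax": 0, "ay": 0, "az": 0, "grip": 1},
    {"x": -0.03, "y": 0.005, "z": 0.005, "ax": 0, "ay": 0, "az": 0, "grip": 1},
  ],
)

```text
clock: 8.47
tool_pos: [0.4633, 0.0802, 0.1002]
tcp_rot: [[-0.98, 0.095, 0.174], [0.094, 0.995, -0.014], [-0.174, 0.002, -0.985]]
wrist_force: [1.4, -0.3, -1.9]
width: 0.0136
gripper_force: 55.0
```

send_rows(
  moves=[
    {"x": -0.02, "y": 0.003, "z": 0.004, "ax": 0, "ay": 0, "az": 0, "grip": 1},
    {"x": -0.008, "y": 0, "z": 0.002, "ax": 0, "ay": 0, "az": 0, "grip": 1},
    {"x": 0, "y": 0, "z": 0, "ax": 0, "ay": 0, "az": 0, "grip": 1},
    {"x": 0, "y": 0, "z": 0, "ax": 0, "ay": 0, "az": 0, "grip": 1},
  ],
)

```text
clock: 8.8
tool_pos: [0.4686, 0.0806, 0.0992]
tcp_rot: [[-0.981, 0.094, 0.171], [0.092, 0.996, -0.015], [-0.171, 0.001, -0.985]]
wrist_force: [0.2, 0.4, -2.3]
width: 0.0136
gripper_force: 55.0
```

Run:
```python
from h import *
P,R=st();g,Rs,lip=scoop(P,R);print('grip',g.round(4),'lip',lip.round(4),'L1 .6162 .0674 .0995')
p,d=viewer.capture('scene');cv2.imwrite('pics/s2.png',cv2.resize(p[150:270,260:440],None,fx=4,fy=4,interpolation=cv2.INTER_CUBIC)[...,::-1])
# plan: pitch 0->30 at lip height .0995->.092 , then to 52 at .089 
L=np.array([.6162,.0674,0])
prev=(P,R)
for ph,z in[(6,.0985),(12,.0975),(18,.0965),(24,.095),(30,.0935),(36,.092),(42,.0905),(47,.0895),(52,.0885)]:
    P1,R1=target(np.r_[L[:2],z],-5.3,ph);o,_,_=rows(*prev,P1,R1,1);print(ph,P1.round(3),o[0][0],o[0][1]);prev=(P1,R1)
```

```text
8.8 J [-26.   15.3  11.6 128.3   0.7  27.3  69. ] P [0.4686 0.0806 0.0992] F [ 0.2  0.4 -2.3] 0.013585540735135754 54.992369413375854
yaw -5.37 lean 9.87 roll(y.z) 0.0015
grip [0.4654 0.0809 0.1177] lip [0.6167 0.0667 0.0999] L1 .6162 .0674 .0995
6 [0.469 0.081 0.113] [-0.0085  0.0016 -0.0453] [ 0.0004  0.0326 -0.0004]
12 [0.471 0.081 0.127] [-0.0111  0.     -0.0473] [-0.      0.0333 -0.    ]
18 [0.475 0.08  0.141] [-0.0114 -0.     -0.0473] [-0.      0.0333  0.    ]
24 [0.48  0.08  0.155] [-0.012   0.     -0.0457] [ 0.      0.0333 -0.    ]
30 [0.487 0.079 0.167] [-0.0125  0.     -0.0458] [ 0.      0.0333 -0.    ]
36 [0.496 0.079 0.179] [-0.013  -0.     -0.0459] [-0.      0.0333  0.    ]
42 [0.505 0.078 0.189] [-0.0135  0.     -0.0462] [-0.      0.0333  0.    ]
47 [0.514 0.077 0.198] [-0.0108  0.     -0.0395] [ 0.      0.0278 -0.    ]
52 [0.524 0.076 0.205] [-0.0111 -0.     -0.0396] [-0.      0.0278 -0.    ]
```

View pics/s2.png

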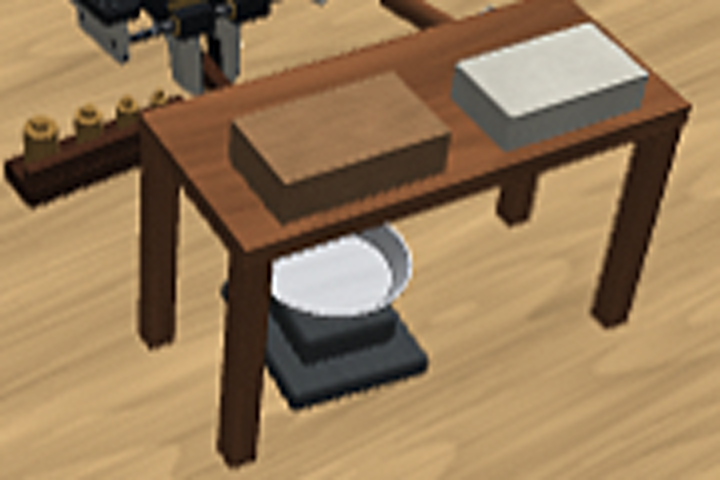

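send_rows(
  moves=[
    {"x": -0.005, "y": 0.001, "z": -0.023, "ax": 0, "ay": 0.0163, "az": 0, "grip": 1},
    {"x": -0.005, "y": 0, "z": -0.023, "ax": 0, "ay": 0.0167, "az": 0, "grip": 1},
    {"x": -0.0055, "y": 0, "z": -0.0235, "ax": 0, "ay": 0.0167, "az": 0, "grip": 1},
    {"x": -0.0055, "y": 0, "z": -0.0235, "ax": 0, "ay": 0.0167, "az": 0, "grip": 1},
    {"x": -0.006, "y": 0, "z": -0.0235, "ax": 0, "ay": 0.0167, "az": 0, "grip": 1},
  ],
)

```text
clock: 9.27
tool_pos: [0.4743, 0.0809, 0.1355]
tcp_rot: [[-0.992, 0.092, -0.089], [0.092, 0.996, 0.011], [0.09, 0.002, -0.996]]
wrist_force: [-0.3, -0.0, -2.2]
width: 0.0135
gripper_force: 55.0
```

send_rows(
  moves=[
    {"x": -0.006, "y": 0, "z": -0.0235, "ax": 0, "ay": 0.0167, "az": 0, "grip": 1},
    {"x": -0.006, "y": 0, "z": -0.023, "ax": 0, "ay": 0.0167, "az": 0, "grip": 1},
    {"x": -0.006, "y": 0, "z": -0.023, "ax": 0, "ay": 0.0167, "az": 0, "grip": 1},
    {"x": -0.006, "y": 0, "z": -0.023, "ax": 0, "ay": 0.0167, "az": 0, "grip": 1},
    {"x": 0, "y": 0, "z": 0, "ax": 0, "ay": 0, "az": 0, "grip": 1},
  ],
)

```text
clock: 9.68
tool_pos: [0.4887, 0.0792, 0.1613]
tcp_rot: [[-0.952, 0.094, -0.291], [0.089, 0.996, 0.029], [0.292, 0.002, -0.956]]
wrist_force: [0.5, 0.2, -1.9]
width: 0.0135
gripper_force: 55.0
```

Run:
```python
from h import *
P,R=st();g,Rs,lip=scoop(P,R);print('grip',g.round(4),'lip',lip.round(4),'pitch',np.degrees(np.arcsin(-Rs[2,0])))
L=np.array([.6162,.0674,0]);prev=(P,R)
for ph,z in[(34,.0925),(40,.0910),(46,.0895),(52,.088)]:
    P1,R1=target(np.r_[L[:2],z],-5.3,ph);o,_,_=rows(*prev,P1,R1,1);print(ph,P1.round(3),o[0][0],o[0][1]);prev=(P1,R1)
```

```text
9.68 J [-16.4  26.8   9.4 101.6  -8.6  68.8  81.6] P [0.4887 0.0792 0.1613] F [ 0.5  0.2 -1.9] 0.013526612134381746 54.99307036399841
yaw -5.38 lean -16.99 roll(y.z) 0.0018
grip [0.4941 0.0787 0.1793] lip [0.6211 0.0669 0.0947] pitch 26.994601333547397
34 [0.493 0.079 0.175] [-0.0002  0.0001 -0.0473] [ 0.0007  0.0389 -0.0002]
40 [0.502 0.078 0.186] [-0.0134  0.     -0.0461] [-0.      0.0333  0.    ]
46 [0.513 0.077 0.196] [-0.0138  0.     -0.0463] [-0.      0.0333  0.    ]
52 [0.524 0.076 0.205] [-0.0143 -0.     -0.0466] [-0.      0.0333  0.    ]
```

send_rows(
  moves=[
    {"x": -0.004, "y": 0, "z": -0.045, "ax": 0.0005, "ay": 0.037, "az": 0, "grip": 1},
    {"x": -0.01, "y": 0, "z": -0.046, "ax": 0, "ay": 0.0343, "az": 0, "grip": 1},
    {"x": -0.0135, "y": 0, "z": -0.046, "ax": 0, "ay": 0.0333, "az": 0, "grip": 1},
    {"x": -0.014, "y": 0, "z": -0.0465, "ax": 0, "ay": 0.0333, "az": 0, "grip": 1},
    {"x": 0, "y": 0, "z": 0, "ax": 0, "ay": 0, "az": 0, "grip": 1},
  ],
)

```text
clock: 10.1
tool_pos: [0.5226, 0.0752, 0.1976]
tcp_rot: [[-0.734, 0.093, -0.672], [0.071, 0.996, 0.061], [0.675, -0.003, -0.738]]
wrist_force: [-2.3, -0.8, -4.0]
width: 0.0136
gripper_force: 55.0
```

send_rows(
  moves=[
    {"x": 0, "y": 0, "z": 0, "ax": 0, "ay": 0, "az": 0, "grip": 1},
    {"x": 0, "y": 0, "z": 0, "ax": 0, "ay": 0, "az": 0, "grip": 1},
    {"x": 0, "y": 0, "z": 0, "ax": 0, "ay": 0, "az": 0, "grip": 1},
    {"x": 0, "y": 0, "z": 0, "ax": 0, "ay": 0, "az": 0, "grip": 1},
    {"x": 0, "y": 0, "z": 0, "ax": 0, "ay": 0, "az": 0, "grip": 1},
  ],
)

```text
clock: 10.52
tool_pos: [0.5216, 0.0767, 0.2057]
tcp_rot: [[-0.744, 0.092, -0.662], [0.068, 0.996, 0.062], [0.665, 0.001, -0.747]]
wrist_force: [-0.5, 0.5, -0.9]
width: 0.0135
gripper_force: 55.0
```

send_rows(
  moves=[
    {"x": 0, "y": 0, "z": 0, "ax": 0, "ay": 0, "az": 0, "grip": 1},
    {"x": 0, "y": 0, "z": 0, "ax": 0, "ay": 0, "az": 0, "grip": 1},
    {"x": 0, "y": 0, "z": 0, "ax": 0, "ay": 0, "az": 0, "grip": 1},
    {"x": 0, "y": 0, "z": 0, "ax": 0, "ay": 0, "az": 0, "grip": 1},
    {"x": 0, "y": 0, "z": 0, "ax": 0, "ay": 0, "az": 0, "grip": 1},
  ],
)

```text
clock: 10.93
tool_pos: [0.5217, 0.0763, 0.2038]
tcp_rot: [[-0.742, 0.092, -0.664], [0.069, 0.996, 0.062], [0.667, 0.0, -0.745]]
wrist_force: [-0.7, -0.5, -1.2]
width: 0.0134
gripper_force: 55.0
```

Run:
```python
from h import *
P,R=st();g,Rs,lip=scoop(P,R);print('grip',g.round(4),'lip',lip.round(4),'pitch',np.degrees(np.arcsin(-Rs[2,0])))
p,d=viewer.capture('scene');q,d=viewer.capture('wrist')
o=np.zeros((420,700,3),np.uint8);o[:,:560]=q;o=np.vstack([cv2.resize(p[180:240,300:400],(700,420),interpolation=cv2.INTER_CUBIC)[:, :],o]);o=cv2.resize(o,None,fx=.7,fy=.7);cv2.imwrite('pics/s3.png',o[...,::-1]);print(o.shape)
```

```text
10.93 J [-11.2  44.8   8.8  75.2 -11.7 102.1  84. ] P [0.5217 0.0763 0.2038] F [-0.7 -0.5 -1.2] 0.013367771009675062 54.99265909194946
yaw -5.30 lean -41.86 roll(y.z) 0.0005
grip [0.5342 0.0751 0.2178] lip [0.614  0.0678 0.0874] pitch 51.8579434192667
(588, 490, 3)
```

View pics/s3.png

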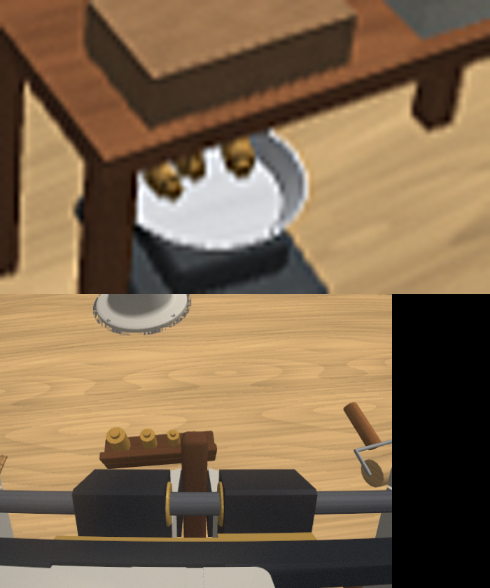

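The picture shows all three brass weights lying in the pan (upper crop at (163,180), (190,163), (238,155)). The wrist force fell to about 1.1 N, so the scoop is empty. Un-tipping next.

Run:
```python
from h import *
P,R=st();prev=(P,R)
for ph,z in[(49,.0890),(43,.0905),(37,.092),(31,.0935),(25,.095),(19,.0965),(13,.098),(7,.0995),(2,.1005),(0,.101)]:
    P1,R1=target(np.array([.614,.0674,z]),-5.3,ph);o,_,_=rows(*prev,P1,R1,1);print(ph,P1.round(3),o[0][0],o[0][1]);prev=(P1,R1)
```

```text
11.03 J [-11.2  44.9   8.8  75.1 -11.7 102.1  84. ] P [0.5217 0.0763 0.2037] F [ 1.2  0.7 -1.3] 0.013752535260217798 54.99271094799042
yaw -5.31 lean -41.87 roll(y.z) 0.0004
49 [0.516 0.076 0.201] [ 0.0072 -0.001   0.0202] [ 0.0001 -0.0159  0.    ]
43 [0.505 0.078 0.191] [0.0091 0.     0.0477] [-0.     -0.0333 -0.    ]
37 [0.495 0.078 0.181] [ 0.0087 -0.      0.0474] [-0.     -0.0333  0.    ]
31 [0.487 0.079 0.169] [ 0.0082 -0.      0.0471] [ 0.     -0.0333 -0.    ]
25 [0.479 0.08  0.157] [0.0078 0.     0.0469] [-0.     -0.0333 -0.    ]
19 [0.474 0.08  0.144] [0.0073 0.     0.0467] [-0.     -0.0333  0.    ]
13 [0.469 0.081 0.13 ] [ 0.0068 -0.      0.0466] [-0.     -0.0333 -0.    ]
7 [0.467 0.081 0.117] [0.0062 0.     0.0466] [ 0.     -0.0333  0.    ]
2 [0.466 0.081 0.105] [ 0.0052 -0.      0.0396] [-0.     -0.0278 -0.    ]
0 [0.466 0.081 0.1  ] [0.0024 0.     0.0155] [ 0.     -0.0111  0.    ]
```

send_rows(
  moves=[
    {"x": 0.007, "y": -0.001, "z": 0.02, "ax": 0, "ay": -0.016, "az": 0, "grip": 1},
    {"x": 0.009, "y": 0, "z": 0.0475, "ax": 0, "ay": -0.0333, "az": 0, "grip": 1},
    {"x": 0.0085, "y": 0, "z": 0.0475, "ax": 0, "ay": -0.0333, "az": 0, "grip": 1},
    {"x": 0.008, "y": 0, "z": 0.047, "ax": 0, "ay": -0.0333, "az": 0, "grip": 1},
    {"x": 0.008, "y": 0, "z": 0.047, "ax": 0, "ay": -0.0333, "az": 0, "grip": 1},
  ],
)

```text
clock: 11.45
tool_pos: [0.4798, 0.08, 0.1572]
tcp_rot: [[-0.963, 0.093, -0.252], [0.089, 0.996, 0.025], [0.253, 0.001, -0.967]]
wrist_force: [-0.8, -0.7, -0.7]
width: 0.0135
gripper_force: 55.0
```

send_rows(
  moves=[
    {"x": 0.0075, "y": 0, "z": 0.0465, "ax": 0, "ay": -0.0333, "az": 0, "grip": 1},
    {"x": 0.007, "y": 0, "z": 0.0465, "ax": 0, "ay": -0.0333, "az": 0, "grip": 1},
    {"x": 0.006, "y": 0, "z": 0.0465, "ax": 0, "ay": -0.0333, "az": 0, "grip": 1},
    {"x": 0.005, "y": 0, "z": 0.0395, "ax": 0, "ay": -0.0278, "az": 0, "grip": 1},
    {"x": 0.0025, "y": 0, "z": 0.0155, "ax": 0, "ay": -0.0111, "az": 0, "grip": 1},
  ],
)

```text
clock: 11.87
tool_pos: [0.4618, 0.0812, 0.0988]
tcp_rot: [[-0.981, 0.091, 0.172], [0.09, 0.996, -0.015], [-0.173, 0.0, -0.985]]
wrist_force: [-1.3, -0.7, -0.7]
width: 0.0134
gripper_force: 55.0
```

send_rows(
  moves=[
    {"x": 0, "y": 0, "z": 0, "ax": 0, "ay": 0, "az": 0, "grip": 1},
    {"x": 0, "y": 0, "z": 0, "ax": 0, "ay": 0, "az": 0, "grip": 1},
  ],
)

```text
clock: 12.03
tool_pos: [0.4656, 0.0814, 0.1003]
tcp_rot: [[-0.981, 0.092, 0.171], [0.09, 0.996, -0.016], [-0.172, 0.0, -0.985]]
wrist_force: [-0.2, 0.2, -0.9]
width: 0.0135
gripper_force: 55.0
```

Run:
```python
from h import *
P,R=st();g,Rs,lip=scoop(P,R);print('grip',g.round(4),'lip',lip.round(4),'pitch',np.degrees(np.arcsin(-Rs[2,0])))
R1=tool(-5.3,10)
A=np.array([.405,.078,.1005]);delta(P,R,A,R1)
G=np.load('grasp.npy');B=G[:,3]+[0,0,.0855];print('B',B);print('A->B',(R1.T@(B-A)/.3).round(4))
```

```text
12.03 J [-26.5  15.   11.8 128.7   0.9  27.4  68.7] P [0.4656 0.0814 0.1003] F [-0.2  0.2 -0.9] 0.01347573667628852 54.9923837184906
yaw -5.26 lean 9.89 roll(y.z) 0.0002
grip [0.4624 0.0817 0.1189] lip [0.6137 0.0678 0.1011] pitch 0.10847033569828249
turn [ 0.0001 -0.0006  0.0002] shift after [ 0.1968 -0.03   -0.0352] shift before [ 0.1969 -0.0299 -0.0349]
B [ 0.43143012 -0.3035185   0.09923687]
A->B [-0.2013 -1.2582  0.0398]
```

send_rows(
  moves=[
    {"x": 0.02, "y": -0.003, "z": -0.004, "ax": 0, "ay": 0, "az": 0, "grip": 1},
    {"x": 0.04, "y": -0.006, "z": -0.007, "ax": 0, "ay": 0, "az": 0, "grip": 1},
    {"x": 0.05, "y": -0.008, "z": -0.009, "ax": 0, "ay": 0, "az": 0, "grip": 1},
    {"x": 0.047, "y": -0.007, "z": -0.008, "ax": 0, "ay": 0, "az": 0, "grip": 1},
    {"x": 0.04, "y": -0.006, "z": -0.007, "ax": 0, "ay": 0, "az": 0, "grip": 1},
  ],
)

```text
clock: 12.45
tool_pos: [0.4057, 0.0775, 0.1008]
tcp_rot: [[-0.981, 0.094, 0.172], [0.093, 0.996, -0.016], [-0.173, 0.0, -0.985]]
wrist_force: [1.1, 0.5, -0.9]
width: 0.0134
gripper_force: 55.0
```

send_rows(
  moves=[
    {"x": 0, "y": -0.027, "z": 0, "ax": 0, "ay": 0, "az": 0, "grip": 1},
    {"x": -0.002, "y": -0.054, "z": 0, "ax": 0, "ay": 0, "az": 0, "grip": 1},
    {"x": -0.004, "y": -0.081, "z": 0.001, "ax": 0, "ay": 0, "az": 0, "grip": 1},
    {"x": -0.005, "y": -0.085, "z": 0.001, "ax": 0, "ay": 0, "az": 0, "grip": 1},
    {"x": -0.006, "y": -0.085, "z": 0.001, "ax": 0, "ay": 0, "az": 0, "grip": 1},
  ],
)

```text
clock: 12.87
tool_pos: [0.4027, -0.023, 0.1011]
tcp_rot: [[-0.98, 0.092, 0.174], [0.091, 0.996, -0.015], [-0.174, 0.001, -0.985]]
wrist_force: [-0.2, 0.1, -0.9]
width: 0.0137
gripper_force: 55.0
```

send_rows(
  moves=[
    {"x": -0.006, "y": -0.085, "z": 0.001, "ax": 0, "ay": 0, "az": 0, "grip": 1},
    {"x": -0.006, "y": -0.085, "z": 0.001, "ax": 0, "ay": 0, "az": 0, "grip": 1},
    {"x": -0.007, "y": -0.085, "z": 0.001, "ax": 0, "ay": 0, "az": 0, "grip": 1},
    {"x": -0.008, "y": -0.085, "z": 0.001, "ax": 0, "ay": 0, "az": 0, "grip": 1},
    {"x": -0.022, "y": -0.085, "z": 0.004, "ax": 0, "ay": 0, "az": 0, "grip": 1},
  ],
)

```text
clock: 13.28
tool_pos: [0.4047, -0.1521, 0.101]
tcp_rot: [[-0.98, 0.094, 0.173], [0.092, 0.996, -0.015], [-0.173, 0.001, -0.985]]
wrist_force: [-0.3, 0.1, -1.0]
width: 0.0139
gripper_force: 55.0
```

send_rows(
  moves=[
    {"x": -0.022, "y": -0.085, "z": 0.004, "ax": 0, "ay": 0, "az": 0, "grip": 1},
    {"x": -0.022, "y": -0.085, "z": 0.004, "ax": 0, "ay": 0, "az": 0, "grip": 1},
    {"x": -0.022, "y": -0.085, "z": 0.004, "ax": 0, "ay": 0, "az": 0, "grip": 1},
    {"x": -0.022, "y": -0.085, "z": 0.004, "ax": 0, "ay": 0, "az": 0, "grip": 1},
    {"x": -0.02, "y": -0.081, "z": 0.003, "ax": 0, "ay": 0, "az": 0, "grip": 1},
  ],
)

```text
clock: 13.7
tool_pos: [0.4265, -0.2817, 0.101]
tcp_rot: [[-0.98, 0.093, 0.174], [0.092, 0.996, -0.016], [-0.174, 0.0, -0.985]]
wrist_force: [0.5, 1.0, -1.0]
width: 0.0136
gripper_force: 55.0
```

send_rows(
  moves=[
    {"x": -0.015, "y": -0.054, "z": 0.003, "ax": 0, "ay": 0, "az": 0, "grip": 1},
    {"x": -0.008, "y": -0.027, "z": 0.001, "ax": 0, "ay": 0, "az": 0, "grip": 1},
    {"x": 0, "y": 0, "z": 0, "ax": 0, "ay": 0, "az": 0, "grip": 1},
    {"x": 0, "y": 0, "z": 0, "ax": 0, "ay": 0, "az": 0, "grip": 1},
  ],
)

```text
clock: 14.03
tool_pos: [0.4302, -0.3036, 0.1002]
tcp_rot: [[-0.981, 0.093, 0.172], [0.092, 0.996, -0.015], [-0.173, 0.001, -0.985]]
wrist_force: [0.1, 0.5, -2.1]
width: 0.0134
gripper_force: 55.0
```

Run:
```python
from h import *
P,R=st();g=P-R[:,2]*.0188;G=np.load('grasp.npy');delta(P,R,G[:,3],G[:,:3])
g=scoopfit(P,R,'back');y=np.radians(-5.3);f=np.array([np.cos(y),np.sin(y),0]);l=np.array([-f[1],f[0],0])
for n in('scene','top'):
    Q=np.load(f'{n}_backc.npy').reshape(-1,3);Q=Q[np.isfinite(Q).all(1)]-g;L=np.c_[Q@f,Q@l,Q[:,2]]
    m=(np.abs(L[:,1])<.022)&(L[:,0]>.07)&(L[:,0]<.16)&(L[:,2]>-.05)&(L[:,2]<.0);L=L[m]
    for x in np.arange(.08,.16,.015):
        k=np.abs(L[:,0]-x)<.0075
        if k.sum()>2: print(n,round(x,3),k.sum(),np.percentile(L[k,2],[10,50,90]).round(4))
```

```text
14.03 J [ 22.2  20.5  16.  120.9 -20.4  32.4 138.1] P [ 0.4302 -0.3036  0.1002] F [ 0.1  0.5 -2.1] 0.013402910223767373 54.99246954917908
yaw -5.34 lean 9.95 roll(y.z) 0.0013
turn [-0.0002  0.0001 -0.    ] shift after [4.570e-02 2.000e-04 2.846e-01] shift before [0.0458 0.0004 0.2846]
scene 0.08 152 [-0.028  -0.02   -0.0059]
scene 0.095 65 [-0.0289 -0.0269 -0.0248]
scene 0.11 65 [-0.0293 -0.0269 -0.0252]
scene 0.125 57 [-0.0291 -0.0267 -0.0246]
scene 0.14 50 [-0.0246 -0.0228 -0.0202]
scene 0.155 37 [-0.0213 -0.0191 -0.0172]
top 0.08 55 [-0.0281 -0.0254 -0.0227]
top 0.095 77 [-0.0288 -0.0254 -0.0228]
top 0.11 71 [-0.0287 -0.0257 -0.0228]
top 0.125 78 [-0.0286 -0.0258 -0.022 ]
top 0.14 81 [-0.0258 -0.0207 -0.0175]
top 0.155 30 [-0.0197 -0.0172 -0.0146]
```

Scoop is empty and level. Lowering.

send_rows(
  moves=[
    {"x": 0.008, "y": 0, "z": 0.045, "ax": 0, "ay": 0, "az": 0, "grip": 1},
    {"x": 0.012, "y": 0, "z": 0.075, "ax": 0, "ay": 0, "az": 0, "grip": 1},
    {"x": 0.012, "y": 0, "z": 0.075, "ax": 0, "ay": 0, "az": 0, "grip": 1},
    {"x": 0.008, "y": 0, "z": 0.05, "ax": 0, "ay": 0, "az": 0, "grip": 1},
    {"x": 0.004, "y": 0, "z": 0.022, "ax": 0, "ay": 0, "az": 0, "grip": 1},
  ],
)

```text
clock: 14.55
tool_pos: [0.4301, -0.3011, 0.0171]
tcp_rot: [[-0.981, 0.09, 0.17], [0.089, 0.996, -0.012], [-0.17, 0.003, -0.985]]
wrist_force: [-0.1, 0.5, -0.6]
width: 0.0134
gripper_force: 55.0
```

send_rows(
  moves=[
    {"x": 0, "y": 0, "z": 0.008, "ax": 0, "ay": 0, "az": 0, "grip": 1},
    {"x": 0, "y": 0, "z": 0.006, "ax": 0, "ay": 0, "az": 0, "grip": 1},
    {"x": 0, "y": 0, "z": 0.003, "ax": 0, "ay": 0, "az": 0, "grip": 1},
    {"x": 0, "y": 0, "z": 0, "ax": 0, "ay": 0, "az": 0, "grip": 1},
    {"x": 0, "y": 0, "z": 0, "ax": 0, "ay": 0, "az": 0, "grip": 1},
  ],
)

```text
clock: 14.97
tool_pos: [0.4327, -0.3043, 0.015]
tcp_rot: [[-0.98, 0.092, 0.174], [0.091, 0.996, -0.016], [-0.175, -0.0, -0.985]]
wrist_force: [0.3, -0.4, -1.0]
width: 0.0138
gripper_force: 55.0
```

Run:
```python
from h import *
P,R=st();G=np.load('grasp.npy');delta(P,R,G[:,3],G[:,:3])
```

```text
14.97 J [ 28.5  29.8   8.5 122.2 -25.9  21.6 143.9] P [ 0.4327 -0.3043  0.015 ] F [ 0.3 -0.4 -1. ] 0.013788461836258564 54.992573261260986
yaw -5.29 lean 10.06 roll(y.z) -0.0003
turn [-0.0007  0.0007  0.0003] shift after [0.005  0.0021 0.0034] shift before [0.005  0.0022 0.0034]
```

send_rows(
  moves=[
    {"x": 0.001, "y": 0, "z": 0.002, "ax": 0, "ay": 0, "az": 0, "grip": 1},
    {"x": 0, "y": 0, "z": 0.002, "ax": 0, "ay": 0, "az": 0, "grip": 1},
    {"x": 0, "y": 0, "z": 0.002, "ax": 0, "ay": 0, "az": 0, "grip": 1},
    {"x": 0, "y": 0, "z": 0, "ax": 0, "ay": 0, "az": 0, "grip": 1},
    {"x": 0, "y": 0, "z": 0, "ax": 0, "ay": 0, "az": 0, "grip": 1},
  ],
)

```text
clock: 15.38
tool_pos: [0.4321, -0.3043, 0.0128]
tcp_rot: [[-0.981, 0.093, 0.173], [0.091, 0.996, -0.016], [-0.174, 0.0, -0.985]]
wrist_force: [-2.5, -0.3, 6.5]
width: 0.0133
gripper_force: 55.0
```

Seated (6.5 N up). Ease off and release.

send_rows(
  moves=[
    {"x": 0, "y": 0, "z": -0.002, "ax": 0, "ay": 0, "az": 0, "grip": 1},
    {"x": 0, "y": 0, "z": 0, "ax": 0, "ay": 0, "az": 0, "grip": 1},
    {"x": 0, "y": 0, "z": 0, "ax": 0, "ay": 0, "az": 0, "grip": 0.8},
    {"x": 0, "y": 0, "z": 0, "ax": 0, "ay": 0, "az": 0, "grip": 0.6},
    {"x": 0, "y": 0, "z": 0, "ax": 0, "ay": 0, "az": 0, "grip": 0.3},
  ],
)

```text
clock: 15.8
tool_pos: [0.4319, -0.3038, 0.0127]
tcp_rot: [[-0.981, 0.092, 0.172], [0.091, 0.996, -0.015], [-0.173, 0.001, -0.985]]
wrist_force: [0.8, -0.7, -1.1]
width: 0.0275
gripper_force: 0.0
```

send_rows(
  moves=[
    {"x": 0, "y": 0, "z": 0, "ax": 0, "ay": 0, "az": 0, "grip": 0.2},
    {"x": 0, "y": 0, "z": 0, "ax": 0, "ay": 0, "az": 0, "grip": 0.2},
    {"x": 0, "y": 0, "z": 0, "ax": 0, "ay": 0, "az": 0, "grip": 0.2},
    {"x": 0, "y": 0, "z": 0, "ax": 0, "ay": 0, "az": 0, "grip": 0.2},
    {"x": 0, "y": 0, "z": 0, "ax": 0, "ay": 0, "az": 0, "grip": 0.2},
  ],
)

```text
clock: 16.22
tool_pos: [0.4319, -0.3039, 0.0128]
tcp_rot: [[-0.981, 0.092, 0.173], [0.091, 0.996, -0.016], [-0.173, 0.0, -0.985]]
wrist_force: [0.4, -0.4, -0.6]
width: 0.0604
gripper_force: 0.0
```

send_rows(
  moves=[
    {"x": 0, "y": 0, "z": -0.03, "ax": 0, "ay": 0, "az": 0, "grip": 0.2},
    {"x": 0, "y": 0, "z": -0.07, "ax": 0, "ay": 0, "az": 0, "grip": 0.2},
    {"x": 0, "y": 0, "z": -0.1, "ax": 0, "ay": 0, "az": 0, "grip": 0.2},
    {"x": 0, "y": 0, "z": -0.1, "ax": 0, "ay": 0, "az": 0, "grip": 0.2},
    {"x": 0, "y": 0, "z": -0.1, "ax": 0, "ay": 0, "az": 0, "grip": 0.2},
  ],
)

```text
clock: 16.63
tool_pos: [0.4103, -0.3019, 0.1325]
tcp_rot: [[-0.981, 0.093, 0.172], [0.092, 0.996, -0.015], [-0.173, 0.001, -0.985]]
wrist_force: [1.0, -0.3, -0.3]
width: 0.0738
gripper_force: 0.0
```

send_rows(
  moves=[
    {"x": 0, "y": 0, "z": -0.08, "ax": 0, "ay": 0, "az": 0, "grip": 0.2},
    {"x": 0, "y": 0, "z": -0.04, "ax": 0, "ay": 0, "az": 0, "grip": 0.2},
    {"x": 0, "y": 0, "z": 0, "ax": 0, "ay": 0, "az": 0, "grip": 0.2},
    {"x": 0, "y": 0, "z": 0, "ax": 0, "ay": 0, "az": 0, "grip": 0.2},
  ],
)

```text
clock: 16.97
tool_pos: [0.4054, -0.3017, 0.1676]
tcp_rot: [[-0.98, 0.093, 0.175], [0.091, 0.996, -0.017], [-0.176, -0.0, -0.984]]
wrist_force: [-0.2, -1.2, -1.0]
width: 0.073
gripper_force: 0.0
```

Run:
```python
from h import *
st()
a,d=viewer.capture('top');C=cloud('top',d);b,_=viewer.capture('scene')
o=np.vstack([cv2.resize(a[185:285,310:430],(480,300),interpolation=cv2.INTER_CUBIC),cv2.resize(b[170:250,280:408],(480,300),interpolation=cv2.INTER_CUBIC)]);cv2.imwrite('pics/end.png',o[...,::-1])
Q=C[200:275,345:395].reshape(-1,3);L=Q[(Q[:,2]<.06)]
f=np.array([np.cos(np.radians(-5.2)),np.sin(np.radians(-5.2)),0]);l=np.array([-f[1],f[0],0]);D=L-np.array([.528,-.311,.004])
for x in np.arange(-.02,.055,.015):
    k=(np.abs(D@f-x)<.0075)&(np.abs(D@l)<.02)
    if k.any(): print(round(x,3),k.sum(),np.median(D[k,2]).round(4))
```

```text
16.97 J [ 21.5  11.9  17.9 121.  -14.3  40.  133.8] P [ 0.4054 -0.3017  0.1676] F [-0.2 -1.2 -1. ] 0.07304323414859444 0.0
yaw -5.31 lean 10.11 roll(y.z) -0.0003
-0.02 51 0.0033
-0.005 58 0.003
0.01 63 0.0024
0.025 60 0.003
0.04 61 0.0086
```

View pics/end.png

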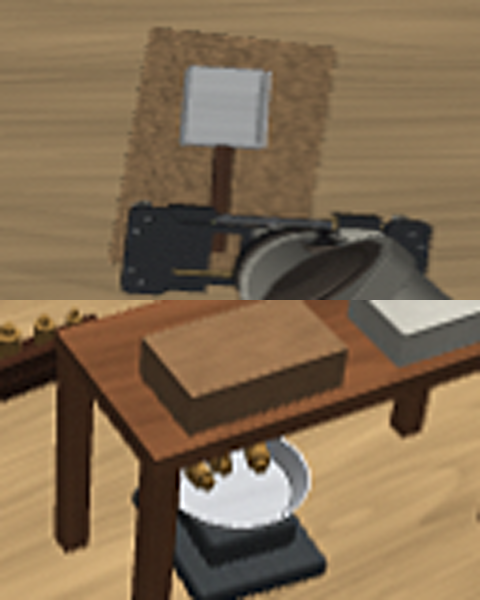

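The empty scoop lies level on the mat (top crop, (225,105), floor 3 mm thick as specified). The three weights are in the pan (lower crop, around (230,463)), and the gripper is clear.

```bash
python3 -c "
from bench import order;print(order.close_job())"
```

```text
the job is handed in; nothing more can be done
None
```

The three weights are in the scale's pan, the empty scoop is released level on the cork mat, and the job was handed in at about 17 s of the 72 s allowed; the hand-in returned no verdict.

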